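Run brass caps through the rotary blow-off table

ROBOT

A 6-joint arm with a two-finger parallel gripper is mounted at the origin on the work surface. World frame = base frame: x ahead of the robot, y to its left, z up, the work surface at z = 0. Lengths are in m, angles in rad, forces in N, time in s.
With the tool pointing down it reaches from about 0.375 to 0.9 m from the base axis. Payload 3.1 kg.
Tool frame: the origin (TCP) lies midway between the tips of the shut fingers; the grasp point (between the pads) lies 19 mm behind it (manip.pinch_z is the distance from the TCP to the grasp point, in m); z points along the fingers, y is the line along which they close (so a half turn about z gives the same grasp; the last joint's range is limited). The gripper opens to 85 mm and grips with 20 to 120 N. Pads are 22 mm wide; open, the fingers measure 114 mm over their backs; the gripper's body (76 mm by 85 mm) begins 54 mm behind the grasp point. The pads swing forward as they close: fully open they stand 13 mm farther back than shut.
Start: joints at [-1.347, 0.527, 1.433, -0, 1.181, -0.178], TCP at [0.245, -0.575, 0.231] pointing down, gripper open.
Joint ranges: [-3.08, 3.08], [-0.75, 2.2], [0.22, 2.44], [-1.43, 4.57], [0, 2.65], [-2.85, 2.85]. Speed limits (rad/s): [2.79, 2.79, 3.14, 3.14, 3.14, 3.14].

INTERFACE

Orientations are given as a unit quaternion [x, y, z, w].
In Python, from station import manip, viewer, ticket gives the robot as it stands.
- The arm moves only by the shell command python3 -m creep 'ROWS' [FORCE]. ROWS is JSON, a list of rows, each an object with "slide": the shift along the tool's x, y, z in cm, a list of three; "angular": the turn, a rotation vector about the tool's x, y, z in rad, a list of three; "claw": the opening, from -1 (shut) to 1 (fully open). A call has 1 to 10 rows; each row shifts and turns the commanded pose from where the row before left it, along the tool's axes as they then stand; what a row does not reach is not made up. A row lasts 1/12 s, in which the tool goes at most 41.7 mm and 7.16 degrees, less where a joint would pass 70% of its speed; a pose out of reach is approached as far as the arm can. A call with a gripper value outside its range is refused whole. The fingers move at their own pace and stop on an object; FORCE is the grip in N (left out, the last holds). Time passes only in rows, so rows that do not move let the fingers close. It gives the time, the measured TCP pose, the force, the opening and the grip force at its end, in the units of the state.
- manip.sense(): the state, without advancing time (a new reading comes with each control period).
- viewer.snapshot(name): name is "side" or "top" or "wrist"; returns the picture (480x640x3 uint8, blue, green, red); there is no depth.
- viewer.calibration(name): a dict with "fov_y" (degrees; the focal length in pixels is half the picture's height over the tangent of half this angle, whatever the lens; pixels are square), "cx", "cy" (the principal point, pixels), "T" (4x4, takes a point from camera to world coordinates); the wrist camera has in their place "tool_from_camera" (4x4, takes a point from camera to tool coordinates, whose origin is the TCP and whose axes are the flange's). Camera axes: x right, y up, looking along -z (the intrinsics and any distortion apply to the point x, -y, -z); pixel columns grow to the right and rows downward; lengths in m; the calibration is good to about 2 mm. A picture is of the moment at which its call begins: read the wrist's pose just before it. calibration takes no time and is no camera call.
- ticket.sign_off(): hands the job in; it is judged then, once.
The state is a dict: "t": time; "q": joint angles; "qd": joint speeds; "tau": joint torques, N m; "tcp_pos": TCP position; "tool_rot": TCP orientation; "force": force on the tool from outside, world axes, zero at the start; "ft_torque": the same for the moment, N m; "finger_gap": opening from 0.0 (shut) to 1.0 (fully open); "gripper_force": force on a finger pad.
Only numpy, scipy, OpenCV 4.12 (cv2) and the standard library are available. Lean on these libraries where they do the work, as an engineer would, in place of code of your own. Each camera call takes 0.05 s, during which the arm holds its last target. There are 200 camera calls.

TASK

Run the brass caps through the blow-off table: swing its red grip post to the white mark, lift every brass cap out of the blue bin, one at a time, and set each in a pocket of its own on the turntable, flange down and flat on the pocket floor. With all caps in, swing the grip post round to the green mark as far as it goes, press the green start button right down, and swing the post back to the white mark with the caps still in their pockets. Then move all caps into the white tray, standing flange down on its floor, leaving the table at the white mark, the dark steel coupling in the bin and the other things on the bench undisturbed.

Things in the scene. Friction and masses are not known exactly. Their poses are not given: they have to be found in the camera images.
- cap1: brass flanged pipe cap, 0.16 kg: round flange 52 mm across and 10 mm thick at the bottom, above it a round body 36 mm across up to 50 mm total height. Origin: centre of the flange's underside, z up when the flange is down. Starts flange down on the bin floor. Two to four of the four caps are present.
- cap2: brass flanged pipe cap, 0.16 kg: round flange 52 mm across and 10 mm thick at the bottom, above it a round body 36 mm across up to 50 mm total height. Origin: centre of the flange's underside, z up when the flange is down. Starts flange down on the bin floor. Two to four of the four caps are present.
- cap3: brass flanged pipe cap, 0.16 kg: round flange 52 mm across and 10 mm thick at the bottom, above it a round body 36 mm across up to 50 mm total height. Origin: centre of the flange's underside, z up when the flange is down. Starts flange down on the bin floor. Two to four of the four caps are present.
- cap4: brass flanged pipe cap, 0.16 kg: round flange 52 mm across and 10 mm thick at the bottom, above it a round body 36 mm across up to 50 mm total height. Origin: centre of the flange's underside, z up when the flange is down. Starts flange down on the bin floor. Two to four of the four caps are present.
- odd: dark steel pipe coupling, a plain ring 38 mm across and 32 mm high, standing in the bin with the caps; it stays in the bin. Origin: centre of its underside
- bin_in (a point): centre of the inner floor of the blue bin (fixed; outside 200 x 180 mm along its x and y, walls 4 mm thick, rim 36 mm above the table, inner floor about 4 mm above the table). Axes: those of the bin
- pocket1 (a point): floor centre of one of the four pockets on the turning disc (30 mm above the table, moves with the disc, z up): a black collar, inner diameter 61 mm, outer 70 mm, 7 mm high. The pocket centres lie 90 mm from the disc's axis, 72 degrees apart, the grip post takes the fifth place
- pocket2 (a point): floor centre of one of the four pockets on the turning disc (30 mm above the table, moves with the disc, z up): a black collar, inner diameter 61 mm, outer 70 mm, 7 mm high. The pocket centres lie 90 mm from the disc's axis, 72 degrees apart, the grip post takes the fifth place
- pocket3 (a point): floor centre of one of the four pockets on the turning disc (30 mm above the table, moves with the disc, z up): a black collar, inner diameter 61 mm, outer 70 mm, 7 mm high. The pocket centres lie 90 mm from the disc's axis, 72 degrees apart, the grip post takes the fifth place
- pocket4 (a point): floor centre of one of the four pockets on the turning disc (30 mm above the table, moves with the disc, z up): a black collar, inner diameter 61 mm, outer 70 mm, 7 mm high. The pocket centres lie 90 mm from the disc's axis, 72 degrees apart, the grip post takes the fifth place
- grip (a point): middle of the red grip on the disc's upright post, 115 mm from the disc's axis: a vertical red cylinder 26 mm across and 36 mm high on a 16 mm steel post; this point is 68 mm above the table, 18 mm below the grip's top. Moves with the disc
- axis (a point): point on the disc's vertical axis at the height of the disc's top (30 mm above the table); disc diameter 290 mm. The station's round base is 336 mm across, 14 mm high, and a blue nozzle block 100 mm high (170 mm wide) stands on its far side, 180 to 230 mm from the axis.
- disc (a joint): angle of the turning disc in rad: 0 = grip post at the white mark on the base's rim (robot's side, right; a stop), 1.571 = grip post at the green mark (robot's side, left; a stop); grows clockwise seen from above. It stays where it is left
- start (a joint): travel of the green start button in m: 0 = up, 0.006 = fully down (5 N), springs back
- tray_in (a point): centre of the inner floor of the white tray for finished caps (fixed; outside 200 x 180 mm along its x and y, walls 4 mm thick, rim 24 mm above the table, inner floor about 4 mm above the table). Axes: those of the tray
- start_top (a point): centre of the top face of the green start button, 34 mm across, on a yellow box 66 x 66 x 50 mm; pressed straight down
- coupling1: bystander: dark steel pipe coupling 48 mm across, 60 mm high; origin at the underside's centre
- coupling2: bystander: bright steel pipe coupling 40 mm across, 45 mm high; origin at the underside's centre
- pipe: bystander: standing dark pipe 32 mm across, 120 mm high; origin at the underside's centre
- drink: bystander: red and white drink cup with lid and straw, 88 mm across, 128 mm high (straw to 198 mm); origin at the underside's centre
- can: bystander: blue can 60 mm across, 100 mm high; origin at the underside's centre
- wrench: bystander: wrench 200 mm long lying along its x; origin under its middle
- carton: bystander: cardboard box 120 x 90 x 60 mm; origin at the underside's centre
There are look-alikes about, which are no part of the job. Leave any turquoise look-alike of the cap3 alone. What is shaped like the cap4 but purple is not meant.

How it is judged:
By the outcome, as a careful person would: the job done as asked, in the order asked, and still so for the second after the job is handed in, with the robot touching nothing.
Of cap1, cap2, cap3, cap4 only 2 to 4 are there at a start; the rules pass over those that are not, and their reading is None.
At some moment in a run one of cap1, cap2, cap3, cap4 may be knocked a few centimetres aside while the robot is not near it.
It also fails if it takes over 210 s, if anything falls off the work surface, if the arm or the gripper's body presses on something with over 40 N, if the wrist force passes 120 N, or if a joint passes its speed limit or range.

## Working session

There is one attempt and no reset: what is moved stays moved. The work goes in short steps, Python scripts to look and compute and a shell command to move; the robot and the scene stay as the last step left them, time stands still between calls to the robot, and variables do not carry over. Pictures are saved under pics/ and viewed, at most 14 in all, crops included, and the job is handed in when it is done.

```bash
ls; mkdir -p pics; python3 - <<'E'
from station import manip, viewer
import cv2,numpy as np
print(manip.sense()); print(manip.pinch_z)
for n in("side","top","wrist"):
    print(n,viewer.calibration(n)); cv2.imwrite(f"pics/{n}0.png",viewer.snapshot(n))
E
```

```text
pics
{'t': 0.0, 'q': array([-1.34655373e+00,  5.28474304e-01,  1.43392130e+00,  1.67080874e-06,
        1.18142440e+00, -1.78481055e-01]), 'qd': array([-0.00125166,  0.00095769, -0.00057449,  0.0006034 ,  0.00215194,
        0.00041131]), 'tau': array([ 4.50089046e-04, -4.42340863e+01, -1.78024614e+01, -4.06588797e-04,
        8.13360763e-03, -1.32188779e-05]), 'tcp_pos': array([ 0.24482606, -0.57425465,  0.2303226 ]), 'tool_rot': array([ 9.79794572e-01,  2.00003389e-01, -2.47070986e-05, -1.11339671e-03]), 'force': array([-0.1864364 , -0.5367855 ,  0.07487272]), 'ft_torque': array([-0.02850608, -0.00862074, -0.00924919]), 'gripper_force': 0.0, 'finger_gap': 1.0004015766748626}
0.0187
side {'fov_y': 43.2683369408019, 'cx': 322.58875213347034, 'cy': 242.3463585653785, 'T': array([[ 0.75962633,  0.50351251, -0.41163454, -0.12875702],
       [-0.65029582,  0.57917292, -0.49160358, -0.66731224],
       [-0.00912098,  0.64111924,  0.76738708,  1.19753002],
       [ 0.        ,  0.        ,  0.        ,  1.        ]])}
top {'fov_y': 53.628437527129414, 'cx': 320.4565869152216, 'cy': 242.4463837225249, 'T': array([[-5.67606005e-04,  9.95492156e-01, -9.48422127e-02,
         3.69539850e-01],
       [-9.99806202e-01,  1.30139964e-03,  1.96434592e-02,
         6.71447849e-02],
       [ 1.96783372e-02,  9.48349822e-02,  9.95298493e-01,
         1.21683621e+00],
       [ 0.00000000e+00,  0.00000000e+00,  0.00000000e+00,
         1.00000000e+00]])}
wrist {'fov_y': 69.17651173146882, 'cx': 321.6542849890813, 'cy': 245.13333355000412, 'tool_from_camera': array([[-9.62218349e-05,  9.48835863e-01,  3.15769688e-01,
         8.19926110e-02],
       [ 9.99999962e-01,  1.72370918e-04, -2.13224640e-04,
        -1.85282764e-04],
       [-2.56744696e-04,  3.15769655e-01, -9.48835844e-01,
        -1.41888547e-01],
       [ 0.00000000e+00,  0.00000000e+00,  0.00000000e+00,
         1.00000000e+00]])}
```

View pics/top0.png

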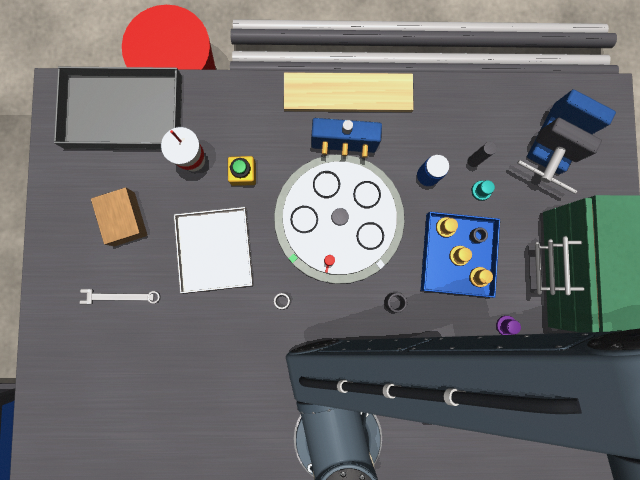

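View pics/side0.png

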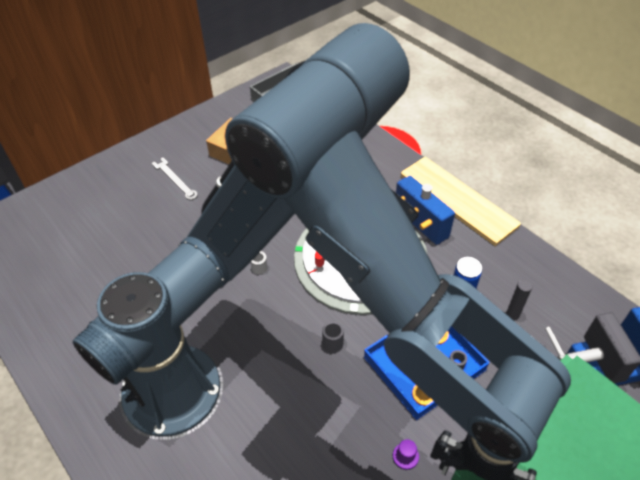

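The top view shows these things:
- Brass caps in the blue bin at about (447,227), (461,256) and (483,277). The dark ring is at (478,235).
- Look-alikes outside the bin: turquoise at (484,189), purple at (509,326). I choose the three brass ones in the bin.
- Red grip (329,260), white mark (381,265), green mark (292,259), button (240,168), tray (213,250).

```bash
cat > h.py <<'E'
from station import manip, viewer
import cv2,numpy as np
from scipy.spatial.transform import Rotation as R
def cam(n):
    c=viewer.calibration(n); f=240/np.tan(np.radians(c["fov_y"]/2))
    if n=="wrist":
        s=manip.sense(); M=np.eye(4); M[:3,:3]=R.from_quat(s["tool_rot"]).as_matrix(); M[:3,3]=s["tcp_pos"]; T=M@c["tool_from_camera"]
    else: T=c["T"]
    return f,c["cx"],c["cy"],T
def ray(C,u,v,z):
    f,cx,cy,T=C; d=T[:3,:3]@np.array([(u-cx)/f,-(v-cy)/f,-1]); o=T[:3,3]
    return o+d*(z-o[2])/d[2]
def proj(C,p):
    f,cx,cy,T=C; q=np.linalg.inv(T)@np.append(p,1); return np.array([cx+f*q[0]/-q[2],cy-f*q[1]/-q[2]])
def shot(n):
    C=cam(n); return C,viewer.snapshot(n)
def blobs(im,lo,hi,amin=30):
    m=cv2.inRange(cv2.cvtColor(im,cv2.COLOR_BGR2HSV),np.array(lo),np.array(hi))
    cs,_=cv2.findContours(m,cv2.RETR_EXTERNAL,cv2.CHAIN_APPROX_NONE)
    return sorted([c for c in cs if cv2.contourArea(c)>amin],key=cv2.contourArea,reverse=True)
def cen(c):
    m=cv2.moments(c); return m["m10"]/m["m00"],m["m01"]/m["m00"]
E
python3 - <<'E'
from h import *
C,im=shot("top")
for name,lo,hi in (("brass",(15,90,90),(32,255,255)),("red",(0,150,80),(6,255,255)),("green",(45,120,90),(75,255,255)),("blue",(105,150,80),(120,255,255))):
    for c in blobs(im,lo,hi,15):
        u,v=cen(c)
        if 170<u<510 and 120<v<330: print(name,round(u),round(v),cv2.contourArea(c),cv2.boundingRect(c),ray(C,u,v,0.05).round(3))
# disc white / tray white
for c in blobs(im,(0,0,200),(180,40,255),1500):
    h=cv2.convexHull(c); e=cv2.fitEllipse(h); r=cv2.minAreaRect(h)
    print("white",np.round(e[0],1),np.round(e[1],1),ray(C,*e[0],.03).round(4),"rect",r,[ray(C,*p,.024)[:2].round(3) for p in cv2.boxPoints(r)])
c=cv2.resize(im[200:310,410:520],None,fx=5,fy=5,interpolation=cv2.INTER_CUBIC); cv2.imwrite("pics/crop1.png",c)
E
```

```text
brass 241 169 621.5 (228, 156, 26, 26) [0.666 0.244 0.05 ]
brass 481 276 315.0 (470, 267, 23, 20) [ 0.397 -0.351  0.05 ]
brass 460 255 300.0 (450, 246, 22, 20) [ 0.45  -0.302  0.05 ]
brass 447 226 299.0 (436, 217, 22, 20) [ 0.521 -0.27   0.05 ]
brass 365 150 54.0 (362, 144, 6, 13) [ 0.714 -0.067  0.05 ]
brass 324 147 52.0 (322, 141, 6, 13) [0.721 0.034 0.05 ]
brass 345 149 51.5 (342, 143, 6, 12) [ 0.718 -0.017  0.05 ]
red 329 260 74.5 (324, 255, 11, 17) [0.437 0.023 0.05 ]
green 239 166 121.0 (233, 160, 13, 13) [0.672 0.248 0.05 ]
blue 462 254 5500.5 (423, 212, 77, 86) [ 0.452 -0.306  0.05 ]
blue 346 130 1076.0 (312, 118, 70, 24) [ 0.767 -0.021  0.05 ]
white [340.5 218.7] [112.1 118.5] [ 0.543 -0.007  0.03 ] rect ((339.5, 217.0), (112.0, 113.0), 90.0) [array([0.693, 0.139]), array([ 0.694, -0.151]), array([ 0.406, -0.146]), array([0.406, 0.137])]
white [212.6 250.1] [ 83.8 115.5] [0.4631 0.3129 0.03  ] rect ((212.06436157226562, 249.64358520507812), (79.10545349121094, 72.23970031738281), 84.2894058227539) [array([0.555, 0.418]), array([0.574, 0.237]), array([0.375, 0.215]), array([0.358, 0.393])]
white [394.6  25. ] [  6.6 524.4] [ 1.0583 -0.152   0.03  ] rect ((419.99627685546875, 25.368650436401367), (374.0617370605469, 6.292608737945557), 0.5787255764007568) [array([1.053, 0.273]), array([1.07 , 0.273]), array([ 1.07 , -0.723]), array([ 1.053, -0.722])]
white [420.4  57. ] [  7.3 449.5] [ 0.971  -0.2183  0.03  ] rect ((420.5014953613281, 56.782772064208984), (377.03240966796875, 6.165370941162109), 0.39513707160949707) [array([0.965, 0.274]), array([0.982, 0.275]), array([ 0.984, -0.723]), array([ 0.967, -0.722])]
```

View pics/crop1.png

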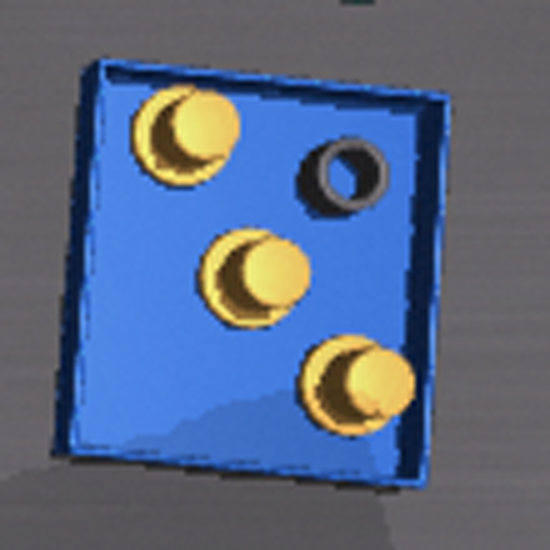

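The crop confirms three brass caps standing flange down. Their top faces are at crop (206,124), (275,270) and (380,382), and the dark ring is at (350,175). Next I'll get precise positions.

```bash
cat >> h.py <<'E'
def disc_fit(C,im,x0=(.543,-.007)):
    m=cv2.inRange(cv2.cvtColor(im,cv2.COLOR_BGR2GRAY),0,110)
    out=[]
    cs,_=cv2.findContours(m,cv2.RETR_LIST,cv2.CHAIN_APPROX_NONE)
    for c in cs:
        if len(c)<12: continue
        P=np.array([ray(C,*p,.037)[:2] for p in c[:,0].astype(float)])
        (x,y),r=cv2.minEnclosingCircle(P.astype(np.float32))
        d=np.hypot(x-x0[0],y-x0[1])
        if .06<d<.12 and .024<r<.042: out.append((x,y,r))
    return np.array(out)
def axis_fit(out):
    from scipy.optimize import least_squares
    f=lambda p:np.hypot(out[:,0]-p[0],out[:,1]-p[1])-.09
    s=least_squares(f,[.543,-.007]); return s.x,s.fun
E
python3 - <<'E'
from h import *
C,im=shot("top")
for t,f in (((451.2,224.8),(445.6,227.2)),((465,254),(460,255.6)),((486,276.4),(479,277.2))):
    print("cap top",ray(C,*t,.054).round(4),"flange",ray(C,*f,.014).round(4))
o=disc_fit(C,im); print(o.round(4)); a,r=axis_fit(o); print("axis",a.round(4),r.round(4))
print("pocket ang",np.degrees(np.arctan2(o[:,1]-a[1],o[:,0]-a[0])).round(1))
print("whitemark",ray(C,381,265,.014)-[*a,0],"green",ray(C,292,259,.014)-[*a,0],"grip",ray(C,329.5,260,.086)-[*a,0])
print("start",ray(C,239,166.5,.055), "tray", ray(C,212.1,249.6,.024),"bin rim",ray(C,461,254.5,.036))
c=cv2.resize(im[150:290,265:415],None,fx=4,fy=4,interpolation=cv2.INTER_CUBIC); cv2.imwrite("pics/crop2.png",c)
E
```

```text
cap top [ 0.5248 -0.2805  0.054 ] flange [ 0.5239 -0.2778  0.014 ]
cap top [ 0.4522 -0.3128  0.054 ] flange [ 0.4509 -0.3129  0.014 ]
cap top [ 0.397  -0.3632  0.054 ] flange [ 0.3959 -0.36    0.014 ]
[[ 0.4998 -0.0799  0.0326]
 [ 0.4998 -0.0801  0.035 ]
 [ 0.541   0.0851  0.0328]
 [ 0.5406  0.0854  0.0349]
 [ 0.6042 -0.0725  0.0325]
 [ 0.6047 -0.0724  0.0351]
 [ 0.6304  0.0293  0.0326]
 [ 0.6305  0.0297  0.035 ]]
axis [ 0.5469 -0.0038] [-0.0006 -0.0003 -0.0009 -0.0006 -0.0006 -0.0003 -0.0001  0.0001]
pocket ang [-121.8 -121.7   93.8   94.   -50.1  -49.8   21.6   21.9]
whitemark [-0.12007257 -0.10655769  0.014     ] green [-0.10495319  0.11936515  0.014     ] grip [-0.11161945  0.02709427  0.086     ]
start [0.66978932 0.24680209 0.055     ] tray [0.46481958 0.31554293 0.024     ] bin rim [ 0.45216462 -0.30858722  0.036     ]
```

View pics/crop2.png

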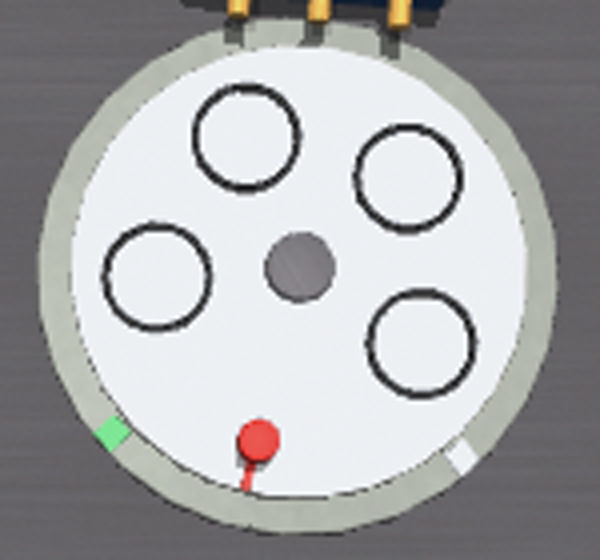

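The top view is sharp. The grip is at crop (258,440), its angle is about 166° and the axis is (0.547,-0.004). All residuals are under 1 mm. Now moving over the grip post.

```bash
python3 -m creep '[{"slide":[2.28,-2.64,0],"angular":[0,0,0],"claw":1},{"slide":[2.28,-2.64,0],"angular":[0,0,0],"claw":1},{"slide":[2.28,-2.64,0],"angular":[0,0,0],"claw":1},{"slide":[2.28,-2.64,0],"angular":[0,0,0],"claw":1},{"slide":[2.28,-2.64,0],"angular":[0,0,0],"claw":1},{"slide":[2.28,-2.64,0],"angular":[0,0,0],"claw":1},{"slide":[2.28,-2.64,0],"angular":[0,0,0],"claw":1},{"slide":[2.28,-2.64,0],"angular":[0,0,0],"claw":1},{"slide":[2.28,-2.64,0],"angular":[0,0,0],"claw":1}]'
python3 -m creep '[{"slide":[2.28,-2.64,0],"angular":[0,0,0],"claw":1},{"slide":[2.28,-2.64,0],"angular":[0,0,0],"claw":1},{"slide":[2.28,-2.64,0],"angular":[0,0,0],"claw":1},{"slide":[2.28,-2.64,0],"angular":[0,0,0],"claw":1},{"slide":[2.28,-2.64,0],"angular":[0,0,0],"claw":1},{"slide":[2.28,-2.64,0],"angular":[0,0,0],"claw":1},{"slide":[2.28,-2.64,0],"angular":[0,0,0],"claw":1},{"slide":[2.28,-2.64,0],"angular":[0,0,0],"claw":1},{"slide":[2.28,-2.64,0],"angular":[0,0,0],"claw":1}]'
python3 -m creep '[{"slide":[0,0,1],"angular":[0,0,0.108],"claw":1},{"slide":[0,0,1],"angular":[0,0,0.108],"claw":1},{"slide":[0,0,1],"angular":[0,0,0.108],"claw":1},{"slide":[0,0,1],"angular":[0,0,0.108],"claw":1},{"slide":[0,0,1],"angular":[0,0,0.108],"claw":1},{"slide":[0,0,1],"angular":[0,0,0.108],"claw":1},{"slide":[0,0,0],"angular":[0,0,0],"claw":1}]'
cat >> h.py <<'E'
def goto(p,psi,cur=None):
    """tool-frame slide (cm) from measured pose, and z turn, to reach p with tool straight down at heading psi (deg)"""
    s=manip.sense(); M=R.from_quat(s["tool_rot"]); m=M.as_matrix()
    cpsi=np.degrees(np.arctan2(m[1,0],m[0,0])); G=R.from_euler("z",psi,degrees=True)*R.from_euler("x",180,degrees=True)
    d=np.array(p)-s["tcp_pos"]
    print("t %.2f tcp %s psi %.1f q6 %.2f gap %.3f F %s gf %.1f"%(s["t"],s["tcp_pos"].round(4),cpsi,s["q"][5],s["finger_gap"],s["force"].round(1),s["gripper_force"]))
    print("  slide cm (before turn)",(m.T@d*100).round(2),"turn",(M.inv()*G).as_rotvec().round(3),"slide if turned first",(G.as_matrix().T@d*100).round(2))
E
python3 - <<'E'
from h import *
goto((.4354,.0242,.045),-14.1)
C,im=shot("wrist"); cv2.imwrite("pics/w1.png",im)
c=blobs(im,(0,150,60),(6,255,255),200)
for k in c[:3]: 
    e=cv2.fitEllipse(k); print(cen(k),e,cv2.boundingRect(k),ray(C,*e[0],.086).round(4))
E
```

```text
t: 1.0
tcp_pos: [0.3408, -0.2743, 0.2314]
tool_rot: [0.98, 0.2, 0.0, 0.0]
force: [0.2, -0.2, 0.2]
finger_gap: 1.002
gripper_force: 0.0
t: 1.75
tcp_pos: [0.4366, 0.0249, 0.2315]
tool_rot: [0.98, 0.2, 0.0, 0.0]
force: [0.2, -0.6, -0.3]
finger_gap: 1.0
gripper_force: 0.0
t: 2.33
tcp_pos: [0.4352, 0.0234, 0.17]
tool_rot: [0.992, -0.123, -0.002, -0.0]
force: [-0.7, -0.6, -0.2]
finger_gap: 1.0
gripper_force: 0.0
t 2.33 tcp [0.4352 0.0234 0.17  ] psi -14.1 q6 1.61 gap 1.000 F [-0.7 -0.6 -0.2] gf 0.0
  slide cm (before turn) [ 0.04 -0.09 12.5 ] turn [ 0.     0.003 -0.001] slide if turned first [-0.   -0.09 12.5 ]
(321.1601131963062, 243.41971998808455) ((321.17401123046875, 243.35716247558594), (32.78857421875, 44.04825973510742), 178.6549835205078) (304, 221, 35, 44) [0.4428 0.0224 0.086 ]
```

View pics/w1.png

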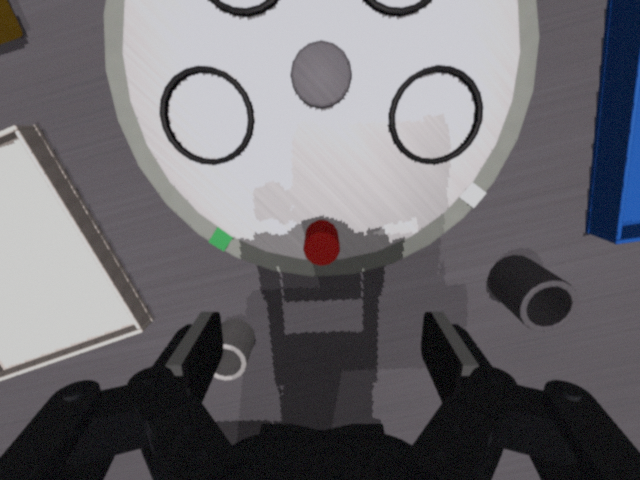

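The wrist view shows the red grip centred between the fingers at (321,243). The white mark is at (473,195) and the couplings are clear of it. Descending, gripping and swinging.

```bash
python3 -m creep '[{"slide":[0.02,-0.04,3],"angular":[0,0,0],"claw":1},{"slide":[0.02,-0.05,3],"angular":[0,0,0],"claw":1},{"slide":[0,0,3],"angular":[0,0,0],"claw":1},{"slide":[0,0,2.5],"angular":[0,0,0],"claw":1},{"slide":[0,0,1],"angular":[0,0,0],"claw":1},{"slide":[0,0,0],"angular":[0,0,0],"claw":-1},{"slide":[0,0,0],"angular":[0,0,0],"claw":-1},{"slide":[0,0,0],"angular":[0,0,0],"claw":-1},{"slide":[0,0,0],"angular":[0,0,0],"claw":-1},{"slide":[0,0,0],"angular":[0,0,0],"claw":-1}]' 60
python3 -m creep '[{"slide":[0,0,0],"angular":[0,0,0],"claw":-1},{"slide":[0,0,0],"angular":[0,0,0],"claw":-1},{"slide":[0,0,0],"angular":[0,0,0],"claw":-1}]'
```

```text
t: 3.22
tcp_pos: [0.4377, 0.0236, 0.0475]
tool_rot: [0.993, -0.122, 0.001, 0.0]
force: [-4.1, -12.1, 11.0]
finger_gap: 0.297
gripper_force: 10.4
t: 3.47
tcp_pos: [0.4378, 0.0237, 0.0476]
tool_rot: [0.993, -0.122, 0.001, 0.0]
force: [-0.8, 0.4, 6.1]
finger_gap: 0.286
gripper_force: 58.5
```

```bash
python3 -m creep '[{"slide":[0.02,0.50,0],"angular":[0,0,-0.0436],"claw":-1},{"slide":[0.044,1.0,0],"angular":[0,0,-0.0873],"claw":-1},{"slide":[0.044,1.0,0],"angular":[0,0,-0.0873],"claw":-1},{"slide":[0.044,1.0,0],"angular":[0,0,-0.0873],"claw":-1},{"slide":[0.044,1.0,0],"angular":[0,0,-0.0873],"claw":-1}]'
python3 -m creep '[{"slide":[0.044,1.0,0],"angular":[0,0,-0.0873],"claw":-1},{"slide":[0.044,1.0,0],"angular":[0,0,-0.0873],"claw":-1},{"slide":[0.044,1.0,0],"angular":[0,0,-0.0873],"claw":-1},{"slide":[0.044,1.0,0],"angular":[0,0,-0.0873],"claw":-1},{"slide":[0.044,1.0,0],"angular":[0,0,-0.0873],"claw":-1},{"slide":[0,0,0],"angular":[0,0,0],"claw":-1}]'
python3 - <<'E'
from h import *
s=manip.sense();d=s["tcp_pos"][:2]-[.5469,-.0038];print(s["t"],np.hypot(*d),np.degrees(np.arctan2(d[1],d[0])),s["force"],s["ft_torque"])
E
```

```text
t: 3.88
tcp_pos: [0.4353, -0.021, 0.0476]
tool_rot: [0.997, 0.075, 0.001, 0.0]
force: [0.5, 3.6, 5.3]
finger_gap: 0.29
gripper_force: 58.9
t: 4.38
tcp_pos: [0.4537, -0.069, 0.0476]
tool_rot: [0.957, 0.29, 0.001, 0.001]
force: [-1.5, 0.2, 6.3]
finger_gap: 0.288
gripper_force: 59.3
4.3833 0.11375623652855901 -145.0505701921585 [-1.46113259  0.19579659  6.25986377] [0.09385869 0.23375116 0.22955009]
```

```bash
python3 -m creep '[{"slide":[0.012,0.5,0],"angular":[0,0,-0.0436],"claw":-1},{"slide":[0.012,0.5,0],"angular":[0,0,-0.0436],"claw":-1},{"slide":[0,0,0],"angular":[0,0,0],"claw":-1}]'
python3 - <<'E'
from h import *
s=manip.sense();d=s["tcp_pos"][:2]-[.5469,-.0038];print(s["t"],np.hypot(*d),np.degrees(np.arctan2(d[1],d[0])),s["force"],s["ft_torque"])
C,im=shot("top");o=disc_fit(C,im); print(o.round(4)); a,r=axis_fit(o); print(a)
print(np.degrees(np.arctan2(o[:,1]-a[1],o[:,0]-a[0])).round(1))
E
```

```text
t: 4.63
tcp_pos: [0.4592, -0.0764, 0.0477]
tool_rot: [0.944, 0.33, 0.001, 0.001]
force: [-2.0, -2.1, 5.2]
finger_gap: 0.292
gripper_force: 59.2
4.6333 0.11387980385196993 -140.37921502178864 [-2.02318155 -2.14567164  5.22315867] [-0.20078162  0.32490027  0.16505746]
[[ 5.782e-01 -8.740e-02  3.280e-02]
 [ 6.368e-01  1.000e-04  3.260e-02]]
[ 0.54687585 -0.00306832]
[-69.6   2. ]
```

```bash
python3 -m creep '[{"slide":[0.0,0.3,0],"angular":[0,0,-0.0262],"claw":-1},{"slide":[0.0,0.3,0],"angular":[0,0,-0.0262],"claw":-1},{"slide":[0,0,0],"angular":[0,0,0],"claw":-1}]'
python3 -m creep '[{"slide":[0.0,0.2,0],"angular":[0,0,-0.0175],"claw":-1},{"slide":[0.0,0.2,0],"angular":[0,0,-0.0175],"claw":-1},{"slide":[0,0,0],"angular":[0,0,0],"claw":-1}]'
python3 - <<'E'
from h import *
s=manip.sense();d=s["tcp_pos"][:2]-[.5469,-.0038];print(s["t"],np.hypot(*d),np.degrees(np.arctan2(d[1],d[0])),s["force"],s["ft_torque"])
E
```

```text
t: 4.93
tcp_pos: [0.4626, -0.0805, 0.0477]
tool_rot: [0.935, 0.354, 0.0, 0.001]
force: [-1.4, -2.7, 5.4]
finger_gap: 0.291
gripper_force: 59.5
t: 5.18
tcp_pos: [0.4628, -0.0802, 0.0475]
tool_rot: [0.929, 0.369, -0.001, -0.003]
force: [-1.6, 10.5, 8.7]
finger_gap: 0.291
gripper_force: 60.1
5.1833 0.11364725154128234 -137.76344932793793 [-1.63324494 10.45113394  8.66566145] [ 1.53982132  0.04513376 -0.07591071]
```

The disc is at its stop. Releasing, lifting and checking the disc angle.

```bash
python3 -m creep '[{"slide":[0,0,0],"angular":[0,0,0],"claw":1},{"slide":[0,0,0],"angular":[0,0,0],"claw":1},{"slide":[0,0,0],"angular":[0,0,0],"claw":1},{"slide":[0,0,0],"angular":[0,0,0],"claw":1},{"slide":[0,0,-3],"angular":[0,0,0],"claw":1},{"slide":[0,0,-4],"angular":[0,0,0],"claw":1},{"slide":[0,0,-4],"angular":[0,0,0],"claw":1}]'
python3 - <<'E'
from h import *
C,im=shot("wrist"); o=disc_fit(C,im); a,r=axis_fit(o); print(o.round(4),a,r,np.degrees(np.arctan2(o[:,1]-a[1],o[:,0]-a[0])).round(1))
goto((.3965,-.3615,.14),85)
E
```

```text
t: 5.77
tcp_pos: [0.464, -0.0829, 0.1566]
tool_rot: [0.929, 0.37, -0.001, -0.001]
force: [1.7, -0.4, -0.3]
finger_gap: 0.999
gripper_force: 0.0
[[ 0.5836 -0.0858  0.0309]
 [ 0.584  -0.0864  0.0348]
 [ 0.4737  0.0402  0.0307]
 [ 0.4734  0.0411  0.0346]] [ 0.55305996 -0.00147087] [-0.00036524  0.00036927 -0.00033157  0.00033503] [-70.1 -70.  152.3 151.9]
t 5.82 tcp [ 0.4687 -0.0846  0.1639] psi 43.5 q6 0.40 gap 1.001 F [ 1.5 -1.1  3.5] gf 0.0
  slide cm (before turn) [-24.31  15.09   2.45] turn [ 0.012 -0.    -0.724] slide if turned first [-28.22  -4.78   2.39]
```

```bash
python3 -m creep '[{"slide":[0,0,0],"angular":[0,0,-0.1034],"claw":1},{"slide":[0,0,0],"angular":[0,0,-0.1034],"claw":1},{"slide":[0,0,0],"angular":[0,0,-0.1034],"claw":1},{"slide":[0,0,0],"angular":[0,0,-0.1034],"claw":1},{"slide":[0,0,0],"angular":[0,0,-0.1034],"claw":1},{"slide":[0,0,0],"angular":[0,0,-0.1034],"claw":1},{"slide":[0,0,0],"angular":[0,0,-0.1034],"claw":1}]'
python3 -m creep '[{"slide":[-3.13,-0.53,0],"angular":[0,0,0],"claw":0.13},{"slide":[-3.13,-0.53,0],"angular":[0,0,0],"claw":0.13},{"slide":[-3.13,-0.53,0],"angular":[0,0,0],"claw":0.13},{"slide":[-3.13,-0.53,0],"angular":[0,0,0],"claw":0.13},{"slide":[-3.13,-0.53,0],"angular":[0,0,0],"claw":0.13},{"slide":[-3.13,-0.53,0],"angular":[0,0,0],"claw":0.13},{"slide":[-3.13,-0.53,0],"angular":[0,0,0],"claw":0.13},{"slide":[-3.13,-0.53,0],"angular":[0,0,0],"claw":0.13},{"slide":[-3.13,-0.53,0],"angular":[0,0,0],"claw":0.13},{"slide":[0,0,0],"angular":[0,0,0],"claw":0.13}]'
python3 -m creep '[{"slide":[0,0,0],"angular":[0,0,0],"claw":0.13}]' 40 >/dev/null
python3 - <<'E'
from h import *
goto((.3965,-.3615,.017),85)
C,im=shot("wrist"); cv2.imwrite("pics/w2.png",im)
for k in blobs(im,(15,90,60),(32,255,255),200): print(cen(k),cv2.boundingRect(k),ray(C,*cen(k),.03).round(4))
for p in ((.5243,-.279),(.4515,-.313),(.3965,-.3615)): print("pred",proj(C,(*p,.054)).round(),proj(C,(*p,.014)).round())
E
```

```text
t: 6.4
tcp_pos: [0.465, -0.0832, 0.1563]
tool_rot: [0.736, 0.677, 0.0, 0.0]
force: [-0.2, 0.9, 0.3]
finger_gap: 0.997
gripper_force: 0.0
t: 7.23
tcp_pos: [0.3923, -0.3666, 0.1568]
tool_rot: [0.739, 0.673, -0.001, 0.003]
force: [0.1, -0.4, -0.1]
finger_gap: 0.564
gripper_force: 0.0
t 7.32 tcp [ 0.392  -0.3614  0.1562] psi 84.7 q6 -0.86 gap 0.566 F [-0.2  0.8 -0.2] gf 0.0
  slide cm (before turn) [ 0.04  0.44 13.92] turn [ 0.001  0.001 -0.004] slide if turned first [ 0.03  0.45 13.92]
(494.408394475615, 111.30427276650842) (452, 78, 89, 69) [ 0.5252 -0.2794  0.03  ]
(393.42933828842774, 165.30669970062968) (361, 133, 67, 64) [ 0.4518 -0.3108  0.03  ]
(329.9276702133845, 232.95121809407522) (301, 201, 59, 67) [ 0.3996 -0.3594  0.03  ]
pred [510. 109.] [483. 112.]
pred [400. 172.] [389. 166.]
pred [327. 245.] [326. 230.]
```

View pics/w2.png

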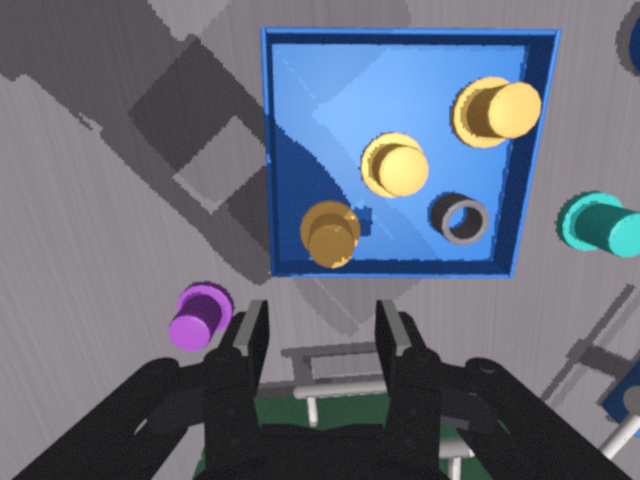

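The wrist view shows the nearest cap at (330,235) in the bin corner, with the other two at (393,165) and (494,111) and the ring at (460,218). There is room for the fingers. Descending and gripping.

```bash
python3 -m creep '[{"slide":[0.04,0.3,3],"angular":[0,0,0],"claw":0.13},{"slide":[0,0.3,3],"angular":[0,0,0],"claw":0.13},{"slide":[0,0,3],"angular":[0,0,0],"claw":0.13},{"slide":[0,0,2.5],"angular":[0,0,0],"claw":0.13},{"slide":[0,0,1.4],"angular":[0,0,0],"claw":0.13},{"slide":[0,0,1],"angular":[0,0,0],"claw":0.13},{"slide":[0,0,0],"angular":[0,0,0],"claw":0.13},{"slide":[0,0,0],"angular":[0,0,0],"claw":-1},{"slide":[0,0,0],"angular":[0,0,0],"claw":-1},{"slide":[0,0,0],"angular":[0,0,0],"claw":-1}]' 60
python3 -m creep '[{"slide":[0,0,0],"angular":[0,0,0],"claw":-1},{"slide":[0,0,0],"angular":[0,0,0],"claw":-1},{"slide":[0,0,0],"angular":[0,0,0],"claw":-1},{"slide":[0,0,0],"angular":[0,0,0],"claw":-1}]'
python3 - <<'E'
from h import *
C,im=shot("top");o=disc_fit(C,im); print(o.round(4)); a,r=axis_fit(o); print(a)
print(np.degrees(np.arctan2(o[:,1]-a[1],o[:,0]-a[0])).round(1))
E
```

```text
t: 8.2
tcp_pos: [0.3992, -0.3598, 0.0185]
tool_rot: [0.738, 0.675, -0.0, 0.001]
force: [0.5, 0.1, -1.5]
finger_gap: 0.408
gripper_force: 59.7
t: 8.53
tcp_pos: [0.3988, -0.3597, 0.0177]
tool_rot: [0.738, 0.675, -0.0, 0.0]
force: [-0.1, 0.3, 2.1]
finger_gap: 0.404
gripper_force: 59.7
[[ 0.4702  0.0421  0.0331]
 [ 0.4704  0.0418  0.035 ]
 [ 0.5672  0.0833  0.0325]
 [ 0.5672  0.0832  0.035 ]
 [ 0.5821 -0.086   0.0326]
 [ 0.5825 -0.0867  0.0354]
 [ 0.6364  0.0038  0.0325]
 [ 0.6365  0.004   0.035 ]]
[ 0.54695554 -0.00417968]
[148.9 149.   77.   77.  -66.7 -66.7   5.1   5.2]
```

The cap is held. Pockets are at angles 5, 77, 149 and -67°, and the grip is at -138.9°, which agrees with the mark. Lifting and carrying the cap to the pocket at (.583,-.0865).

```bash
python3 -m creep '[{"slide":[0,0,-1.5],"angular":[0,0,0],"claw":-1},{"slide":[0,0,-3],"angular":[0,0,0],"claw":-1},{"slide":[0,0,-3.5],"angular":[0,0,0],"claw":-1},{"slide":[0,0,-3.5],"angular":[0,0,0],"claw":-1},{"slide":[0,0,-2.5],"angular":[0,0,0],"claw":-1}]'
python3 -m creep '[{"slide":[2.89,1.59,0],"angular":[0,0,0],"claw":-1},{"slide":[2.89,1.59,0],"angular":[0,0,0],"claw":-1},{"slide":[2.89,1.59,0],"angular":[0,0,0],"claw":-1},{"slide":[2.89,1.59,0],"angular":[0,0,0],"claw":-1},{"slide":[2.89,1.59,0],"angular":[0,0,0],"claw":-1},{"slide":[2.89,1.59,0],"angular":[0,0,0],"claw":-1},{"slide":[2.89,1.59,0],"angular":[0,0,0],"claw":-1},{"slide":[2.89,1.59,0],"angular":[0,0,0],"claw":-1},{"slide":[2.89,1.59,0],"angular":[0,0,0],"claw":-1},{"slide":[2.89,1.59,0],"angular":[0,0,0],"claw":-1}]'
python3 -m creep '[{"slide":[0,0,0],"angular":[0,0,0],"claw":-1},{"slide":[0,0,0],"angular":[0,0,0],"claw":-1}]' >/dev/null
python3 - <<'E'
from h import *
goto((.583,-.0865,.045),85)
C,im=shot("wrist"); cv2.imwrite("pics/w3.png",im)
o=disc_fit(C,im);a,r=axis_fit(o) if len(o)>2 else(0,0); print(o.round(4),a,r)
for k in blobs(im,(15,90,60),(32,255,255),200): print(cen(k),cv2.boundingRect(k))
E
```

```text
t: 9.0
tcp_pos: [0.3989, -0.36, 0.1599]
tool_rot: [0.738, 0.675, -0.0, 0.001]
force: [0.8, -0.5, -0.7]
finger_gap: 0.411
gripper_force: 59.9
t: 9.83
tcp_pos: [0.5828, -0.084, 0.1571]
tool_rot: [0.738, 0.675, -0.0, -0.0]
force: [-0.5, -0.4, -1.0]
finger_gap: 0.41
gripper_force: 59.9
t 10.00 tcp [ 0.5828 -0.0839  0.157 ] psi 85.1 q6 -0.25 gap 0.409 F [-0.6 -0.6 -1.2] gf 60.1
  slide cm (before turn) [-0.26  0.05 11.2 ] turn [-0.     0.     0.003] slide if turned first [-0.26  0.04 11.2 ]
[[0.6383 0.0033 0.0308]
 [0.6387 0.0038 0.0344]
 [0.4752 0.0411 0.0305]
 [0.5696 0.0775 0.0335]] [ 0.54947324 -0.01009437] [-0.00012783  0.00033498  0.00020665 -0.00015349]
(318.89244145862705, 343.0777833070692) (267, 264, 104, 164)
(530.9359974009096, 44.683560753736195) (499, 31, 65, 28)
(516.9562083503331, 133.1657826737386) (488, 121, 59, 25)
(505.26547795938586, 209.8301139177811) (479, 199, 55, 22)
(206.02059386973178, 448.8637452107279) (192, 421, 26, 59)
(602.7616892911011, 298.10130718954247) (592, 274, 23, 53)
```

View pics/w3.png

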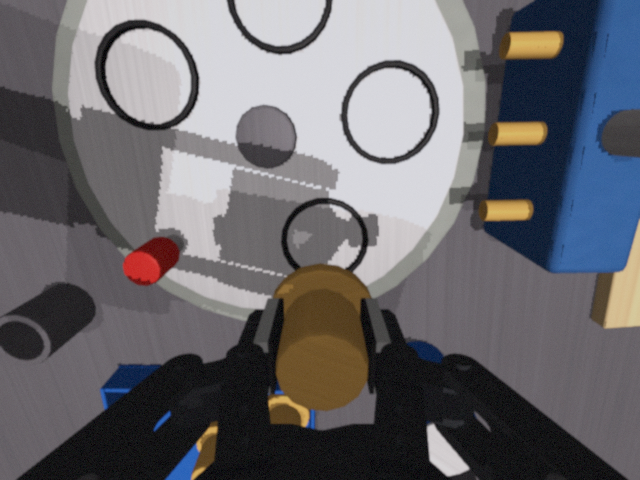

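The wrist view shows the cap held upright above the empty pocket collar at (325,238), with everything clear. Lowering.

```bash
python3 -m creep '[{"slide":[-0.25,0.1,2],"angular":[0,0,0],"claw":-1},{"slide":[0,0,3],"angular":[0,0,0],"claw":-1},{"slide":[0,0,2.5],"angular":[0,0,0],"claw":-1},{"slide":[0,0,1.5],"angular":[0,0,0],"claw":-1},{"slide":[0,0,0.8],"angular":[0,0,0],"claw":-1},{"slide":[0,0,0.8],"angular":[0,0,0],"claw":-1},{"slide":[0,0,0.5],"angular":[0,0,0],"claw":-1},{"slide":[0,0,0.2],"angular":[0,0,0],"claw":-1},{"slide":[0,0,0],"angular":[0,0,0],"claw":-1}]'
python3 -m creep '[{"slide":[0,0,0],"angular":[0,0,0],"claw":-1},{"slide":[0,0,0],"angular":[0,0,0],"claw":-1}]'
```

```text
t: 10.8
tcp_pos: [0.584, -0.0886, 0.0484]
tool_rot: [0.738, 0.675, 0.001, 0.001]
force: [-3.7, 3.8, 18.8]
finger_gap: 0.404
gripper_force: 63.6
t: 10.97
tcp_pos: [0.584, -0.0886, 0.0484]
tool_rot: [0.738, 0.675, 0.001, 0.001]
force: [-4.3, 3.8, 18.0]
finger_gap: 0.408
gripper_force: 63.5
```

Contact came about 5 mm too high, so the cap is probably on the collar's edge. I'll raise it slightly, shift +y by 3 mm and lower again.

```bash
python3 -m creep '[{"slide":[0,0,-0.6],"angular":[0,0,0],"claw":-1},{"slide":[0.3,0,0],"angular":[0,0,0],"claw":-1},{"slide":[0,0,0],"angular":[0,0,0],"claw":-1},{"slide":[0,0,0],"angular":[0,0,0],"claw":-1}]'
python3 -m creep '[{"slide":[0,0,0.3],"angular":[0,0,0],"claw":-1},{"slide":[0,0,0.3],"angular":[0,0,0],"claw":-1},{"slide":[0,0,0],"angular":[0,0,0],"claw":-1},{"slide":[0,0,0],"angular":[0,0,0],"claw":-1}]'
```

```text
t: 11.3
tcp_pos: [0.5835, -0.0854, 0.0503]
tool_rot: [0.738, 0.675, 0.0, 0.0]
force: [0.8, 0.4, -0.1]
finger_gap: 0.409
gripper_force: 61.5
t: 11.63
tcp_pos: [0.5836, -0.0853, 0.0441]
tool_rot: [0.738, 0.675, -0.0, -0.0]
force: [0.0, 0.4, 2.2]
finger_gap: 0.409
gripper_force: 62.1
```

That seated: z is 0.0441 with almost no force. Releasing and lifting. The next pick is cap B.

```bash
python3 -m creep '[{"slide":[0,0,0.05],"angular":[0,0,0],"claw":0.2},{"slide":[0,0,0],"angular":[0,0,0],"claw":0.2},{"slide":[0,0,0],"angular":[0,0,0],"claw":0.2},{"slide":[0,0,0],"angular":[0,0,0],"claw":0.2},{"slide":[0,0,-2],"angular":[0,0,0],"claw":0.2},{"slide":[0,0,-3],"angular":[0,0,0],"claw":0.2},{"slide":[0,0,-3.5],"angular":[0,0,0],"claw":0.2},{"slide":[0,0,-3],"angular":[0,0,0],"claw":0.2},{"slide":[0,0,0],"angular":[0,0,0],"claw":0.13},{"slide":[0,0,0],"angular":[0,0,0],"claw":0.13}]'
python3 - <<'E'
from h import *
C,im=shot("wrist"); cv2.imwrite("pics/w4.png",im)
for k in blobs(im,(15,90,60),(32,255,255),200): print(cen(k),cv2.boundingRect(k),ray(C,*cen(k),.03).round(4))
p=np.array([.5836,-.0853]); print(proj(C,(*p,.08)).round(),proj(C,(*p,.04)).round())
C,im=shot("top")
for k in blobs(im,(15,90,90),(32,255,255),150): print(cen(k),cv2.boundingRect(k),ray(C,*cen(k),.03).round(4))
goto((.4525,-.3115,.16),110)
E
```

```text
t: 12.47
tcp_pos: [0.5848, -0.0856, 0.1609]
tool_rot: [0.738, 0.675, 0.001, 0.002]
force: [0.2, 0.6, -0.5]
finger_gap: 0.566
gripper_force: 0.0
(319.38075069373446, 246.8165133148337) (288, 212, 63, 72) [ 0.5832 -0.0962  0.03  ]
(522.1931057563588, 42.404060687193216) (491, 29, 63, 28) [0.7367 0.0402 0.03  ]
(282.8343209876543, 407.6575308641975) (259, 391, 48, 36) [ 0.5326 -0.2585  0.03  ]
(509.58322762508806, 129.75799859055672) (481, 118, 58, 25) [ 0.7328 -0.0172  0.03  ]
(498.80116658088866, 205.44758963801678) (473, 195, 53, 22) [ 0.7289 -0.0744  0.03  ]
(596.4369158878504, 292.3406022845275) (586, 268, 22, 54) [ 0.8193 -0.1595  0.03  ]
(199.52399314481576, 454.72407883461864) (191, 424, 16, 56) [ 0.4396 -0.3108  0.03  ]
[318. 255.] [319. 238.]
(114.84777679187617, 215.57606230898156) (91, 188, 49, 56) [0.5495 0.5585 0.03  ]
(240.5276119402985, 169.53009950248756) (228, 156, 26, 29) [0.6684 0.2467 0.03  ]
(460.0756070640176, 255.02538631346576) (450, 246, 22, 20) [ 0.4513 -0.3081  0.03  ]
(446.4136212624585, 226.42137320044296) (436, 217, 22, 20) [ 0.5238 -0.2754  0.03  ]
t 12.57 tcp [ 0.5826 -0.0849  0.158 ] psi 84.9 q6 -0.25 gap 0.564 F [ 0.5  0.1 -0.7] gf 0.0
  slide cm (before turn) [-23.72 -10.96  -0.19] turn [-0.002 -0.001 -0.437] slide if turned first [-16.84 -19.98  -0.2 ]
```

View pics/w4.png

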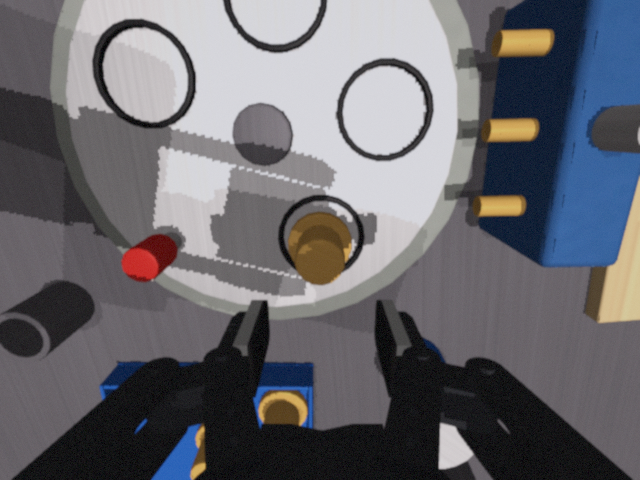

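The cap sits inside its collar, at about (320,245) with the collar centre at (321,234), slightly toward the edge but on the floor. Next is cap B.

```bash
python3 -m creep '[{"slide":[0,0,0],"angular":[0,0,-0.0874],"claw":0.13},{"slide":[0,0,0],"angular":[0,0,-0.0874],"claw":0.13},{"slide":[0,0,0],"angular":[0,0,-0.0874],"claw":0.13},{"slide":[0,0,0],"angular":[0,0,-0.0874],"claw":0.13},{"slide":[0,0,0],"angular":[0,0,-0.0874],"claw":0.13}]'
python3 -m creep '[{"slide":[-2.13,-2.49,0],"angular":[0,0,0],"claw":0.13},{"slide":[-2.13,-2.49,0],"angular":[0,0,0],"claw":0.13},{"slide":[-2.13,-2.49,0],"angular":[0,0,0],"claw":0.13},{"slide":[-2.13,-2.49,0],"angular":[0,0,0],"claw":0.13},{"slide":[-2.13,-2.49,0],"angular":[0,0,0],"claw":0.13},{"slide":[-2.13,-2.49,0],"angular":[0,0,0],"claw":0.13},{"slide":[-2.13,-2.49,0],"angular":[0,0,0],"claw":0.13},{"slide":[-2.13,-2.49,0],"angular":[0,0,0],"claw":0.13},{"slide":[0,0,0],"angular":[0,0,0],"claw":0.13},{"slide":[0,0,0],"angular":[0,0,0],"claw":0.13}]'
python3 - <<'E'
from h import *
goto((.4537,-.313,.0175),110)
C,im=shot("wrist")
for k in blobs(im,(15,90,60),(32,255,255),200): print(cen(k),cv2.boundingRect(k),ray(C,*cen(k),.03).round(4))
print(proj(C,(.4537,-.313,.054)),proj(C,(.4537,-.313,.014)))
E
```

```text
t: 12.98
tcp_pos: [0.5821, -0.0848, 0.1564]
tool_rot: [0.572, 0.82, -0.001, -0.002]
force: [-0.0, 0.8, -0.6]
finger_gap: 0.565
gripper_force: 0.0
t: 13.82
tcp_pos: [0.4529, -0.3141, 0.157]
tool_rot: [0.575, 0.818, 0.0, -0.002]
force: [0.0, 0.6, -0.0]
finger_gap: 0.564
gripper_force: 0.0
t 13.82 tcp [ 0.4529 -0.3141  0.157 ] psi 109.8 q6 -1.15 gap 0.564 F [ 0.   0.6 -0. ] gf 0.0
  slide cm (before turn) [ 0.03  0.14 13.95] turn [-0.001 -0.004 -0.004] slide if turned first [ 0.08  0.12 13.95]
(420.8827314238273, 224.843503528435) (387, 192, 68, 66) [ 0.5249 -0.2783  0.03  ]
(322.9889743131295, 230.54216580249118) (294, 200, 59, 64) [ 0.4529 -0.3092  0.03  ]
(615.0121697833185, 16.959335114277234) (587, 0, 53, 40) [ 0.5864 -0.1035  0.03  ]
[322.331493   244.42412352] [322.29158383 229.7925665 ]
```

```bash
python3 -m creep '[{"slide":[0.05,0.12,3],"angular":[0,0,0],"claw":0.13},{"slide":[0,0,3],"angular":[0,0,0],"claw":0.13},{"slide":[0,0,3],"angular":[0,0,0],"claw":0.13},{"slide":[0,0,2.5],"angular":[0,0,0],"claw":0.13},{"slide":[0,0,1.4],"angular":[0,0,0],"claw":0.13},{"slide":[0,0,1],"angular":[0,0,0],"claw":0.13},{"slide":[0,0,0],"angular":[0,0,0],"claw":0.13},{"slide":[0,0,0],"angular":[0,0,0],"claw":-1},{"slide":[0,0,0],"angular":[0,0,0],"claw":-1},{"slide":[0,0,0],"angular":[0,0,0],"claw":-1}]' 60
python3 -m creep '[{"slide":[0,0,0],"angular":[0,0,0],"claw":-1},{"slide":[0,0,0],"angular":[0,0,0],"claw":-1},{"slide":[0,0,0],"angular":[0,0,0],"claw":-1}]'
python3 -m creep '[{"slide":[0,0,-1.5],"angular":[0,0,0],"claw":-1},{"slide":[0,0,-3],"angular":[0,0,0],"claw":-1},{"slide":[0,0,-3.5],"angular":[0,0,0],"claw":-1},{"slide":[0,0,-3.5],"angular":[0,0,0],"claw":-1},{"slide":[0,0,-2.5],"angular":[0,0,0],"claw":-1},{"slide":[0,0,0],"angular":[0,0,0],"claw":-1},{"slide":[0,0,0],"angular":[0,0,0],"claw":-1}]'
python3 - <<'E'
from h import *
goto((.4715,.042,.045),110)
E
```

```text
t: 14.7
tcp_pos: [0.4562, -0.3128, 0.0208]
tool_rot: [0.574, 0.819, -0.0, 0.001]
force: [0.9, 0.4, -0.7]
finger_gap: 0.408
gripper_force: 59.7
t: 14.95
tcp_pos: [0.4557, -0.3128, 0.0204]
tool_rot: [0.574, 0.819, -0.0, 0.001]
force: [0.4, -1.1, -1.5]
finger_gap: 0.408
gripper_force: 59.7
t: 15.53
tcp_pos: [0.4561, -0.3133, 0.1616]
tool_rot: [0.574, 0.819, -0.0, 0.002]
force: [0.1, 0.9, -1.5]
finger_gap: 0.404
gripper_force: 59.9
t 15.53 tcp [ 0.4561 -0.3133  0.1616] psi 110.0 q6 -1.15 gap 0.404 F [ 0.1  0.9 -1.5] gf 59.9
  slide cm (before turn) [32.91 13.56 11.55] turn [ 0.002  0.004 -0.   ] slide if turned first [32.86 13.6  11.66]
```

```bash
python3 -m creep '[{"slide":[3.29,1.36,0],"angular":[0,0,0],"claw":-1},{"slide":[3.29,1.36,0],"angular":[0,0,0],"claw":-1},{"slide":[3.29,1.36,0],"angular":[0,0,0],"claw":-1},{"slide":[3.29,1.36,0],"angular":[0,0,0],"claw":-1},{"slide":[3.29,1.36,0],"angular":[0,0,0],"claw":-1},{"slide":[3.29,1.36,0],"angular":[0,0,0],"claw":-1},{"slide":[3.29,1.36,0],"angular":[0,0,0],"claw":-1},{"slide":[3.29,1.36,0],"angular":[0,0,0],"claw":-1},{"slide":[3.29,1.36,0],"angular":[0,0,0],"claw":-1},{"slide":[3.29,1.36,0],"angular":[0,0,0],"claw":-1}]'
python3 -m creep '[{"slide":[0,0,0],"angular":[0,0,0],"claw":-1},{"slide":[0,0,0],"angular":[0,0,0],"claw":-1},{"slide":[0,0,0],"angular":[0,0,0],"claw":-1}]' >/dev/null
python3 - <<'E'
from h import *
goto((.4715,.042,.0475),110)
C,im=shot("wrist")
o=disc_fit(C,im); print(o.round(4))
C,im=shot("top")
for k in blobs(im,(15,90,90),(32,255,255),100): print(cen(k),cv2.boundingRect(k),ray(C,*cen(k),.03).round(4))
E
```

```text
t: 16.37
tcp_pos: [0.4691, 0.045, 0.1581]
tool_rot: [0.574, 0.819, -0.001, -0.002]
force: [1.0, 0.2, -0.9]
finger_gap: 0.406
gripper_force: 60.0
t 16.62 tcp [0.47   0.0432 0.1587] psi 110.0 q6 -0.49 gap 0.406 F [ 0.6 -0.5 -1. ] gf 60.1
  slide cm (before turn) [-0.17  0.13 11.12] turn [-0.002 -0.001  0.001] slide if turned first [-0.16  0.1  11.12]
[[0.6348 0.0064 0.0307]
 [0.567  0.0841 0.0308]
 [0.5679 0.0836 0.0351]]
(114.82958801498127, 215.57451212300413) (91, 188, 49, 56) [0.5495 0.5585 0.03  ]
(240.63631606488747, 168.8712715855573) (228, 156, 26, 28) [0.6701 0.2464 0.03  ]
(446.44701986754967, 226.41004415011037) (436, 217, 22, 20) [ 0.5239 -0.2755  0.03  ]
(374.3422222222222, 203.16444444444443) (364, 194, 21, 20) [ 0.5829 -0.0931  0.03  ]
```

```bash
python3 -m creep '[{"slide":[-0.1,0.1,2],"angular":[0,0,0],"claw":-1},{"slide":[0,0,3],"angular":[0,0,0],"claw":-1},{"slide":[0,0,2.5],"angular":[0,0,0],"claw":-1},{"slide":[0,0,1.5],"angular":[0,0,0],"claw":-1},{"slide":[0,0,0.8],"angular":[0,0,0],"claw":-1},{"slide":[0,0,0.7],"angular":[0,0,0],"claw":-1},{"slide":[0,0,0.4],"angular":[0,0,0],"claw":-1},{"slide":[0,0,0.2],"angular":[0,0,0],"claw":-1},{"slide":[0,0,0],"angular":[0,0,0],"claw":-1},{"slide":[0,0,0],"angular":[0,0,0],"claw":-1}]'
```

```text
t: 17.55
tcp_pos: [0.4727, 0.0424, 0.0494]
tool_rot: [0.574, 0.819, 0.0, 0.001]
force: [0.1, -0.1, -0.8]
finger_gap: 0.409
gripper_force: 60.1
```

```bash
python3 -m creep '[{"slide":[0,0,0.2],"angular":[0,0,0],"claw":-1},{"slide":[0,0,0.1],"angular":[0,0,0],"claw":-1},{"slide":[0,0,0],"angular":[0,0,0],"claw":-1},{"slide":[0,0,0],"angular":[0,0,0],"claw":-1}]'
```

```text
t: 17.88
tcp_pos: [0.4723, 0.0426, 0.046]
tool_rot: [0.574, 0.819, 0.0, 0.0]
force: [-0.1, -0.0, -0.5]
finger_gap: 0.405
gripper_force: 60.1
```

It is inside the pocket with no collar contact. Releasing, lifting and turning for cap A, closing along y because of the far wall.

```bash
python3 -m creep '[{"slide":[0,0,0],"angular":[0,0,0],"claw":0.2},{"slide":[0,0,0],"angular":[0,0,0],"claw":0.2},{"slide":[0,0,0],"angular":[0,0,0],"claw":0.2},{"slide":[0,0,0],"angular":[0,0,0],"claw":0.2},{"slide":[0,0,-2],"angular":[0,0,0],"claw":0.2},{"slide":[0,0,-3],"angular":[0,0,0],"claw":0.2},{"slide":[0,0,-3.5],"angular":[0,0,0],"claw":0.2},{"slide":[0,0,-3],"angular":[0,0,0],"claw":0.2},{"slide":[0,0,0],"angular":[0,0,0],"claw":0.13},{"slide":[0,0,0],"angular":[0,0,0],"claw":0.13}]'
python3 -m creep '[{"slide":[0,0,0],"angular":[0,0,-0.1222],"claw":0.13},{"slide":[0,0,0],"angular":[0,0,-0.1222],"claw":0.13},{"slide":[0,0,0],"angular":[0,0,-0.1222],"claw":0.13},{"slide":[0,0,0],"angular":[0,0,-0.1222],"claw":0.13},{"slide":[0,0,0],"angular":[0,0,-0.1222],"claw":0.13},{"slide":[0,0,0],"angular":[0,0,-0.1222],"claw":0.13},{"slide":[0,0,0],"angular":[0,0,-0.1222],"claw":0.13},{"slide":[0,0,0],"angular":[0,0,-0.1222],"claw":0.13},{"slide":[0,0,0],"angular":[0,0,-0.1222],"claw":0.13},{"slide":[0,0,0],"angular":[0,0,-0.1222],"claw":0.13}]'
python3 - <<'E'
from h import *
goto((.5255,-.280,.16),180)
C,im=shot("top")
for k in blobs(im,(15,90,90),(32,255,255),100): print(cen(k),cv2.boundingRect(k),ray(C,*cen(k),.03).round(4))
E
```

```text
t: 18.72
tcp_pos: [0.4734, 0.0424, 0.1625]
tool_rot: [0.574, 0.819, 0.001, 0.002]
force: [-0.8, -0.3, -0.1]
finger_gap: 0.567
gripper_force: 0.0
t: 19.55
tcp_pos: [0.4709, 0.0427, 0.1591]
tool_rot: [-0.003, 1.0, 0.0, -0.002]
force: [0.4, 0.7, -0.2]
finger_gap: 0.566
gripper_force: 0.0
t 19.55 tcp [0.4709 0.0427 0.1591] psi -179.7 q6 -1.72 gap 0.566 F [ 0.4  0.7 -0.2] gf 0.0
  slide cm (before turn) [ -5.27 -32.3   -0.13] turn [ 0.001 -0.004  0.006] slide if turned first [ -5.46 -32.27  -0.09]
(114.82262996941895, 215.56989247311827) (91, 188, 48, 56) [0.5495 0.5586 0.03  ]
(240.61930783242258, 168.94405412438198) (228, 156, 26, 29) [0.6699 0.2465 0.03  ]
(446.4767441860465, 226.42469545957917) (436, 217, 22, 20) [ 0.5238 -0.2755  0.03  ]
(374.3422222222222, 203.16444444444443) (364, 194, 21, 20) [ 0.5829 -0.0931  0.03  ]
```

```bash
python3 -m creep '[{"slide":[-0.54,-3.23,0],"angular":[0,0,0],"claw":0.13},{"slide":[-0.54,-3.23,0],"angular":[0,0,0],"claw":0.13},{"slide":[-0.54,-3.23,0],"angular":[0,0,0],"claw":0.13},{"slide":[-0.54,-3.23,0],"angular":[0,0,0],"claw":0.13},{"slide":[-0.54,-3.23,0],"angular":[0,0,0],"claw":0.13},{"slide":[-0.54,-3.23,0],"angular":[0,0,0],"claw":0.13},{"slide":[-0.54,-3.23,0],"angular":[0,0,0],"claw":0.13},{"slide":[-0.54,-3.23,0],"angular":[0,0,0],"claw":0.13},{"slide":[-0.54,-3.23,0],"angular":[0,0,0],"claw":0.13},{"slide":[-0.54,-3.23,0],"angular":[0,0,0],"claw":0.13}]'
python3 -m creep '[{"slide":[0,0,0],"angular":[0,0,0],"claw":0.13},{"slide":[0,0,0],"angular":[0,0,0],"claw":0.13},{"slide":[0,0,0],"angular":[0,0,0],"claw":0.13}]' >/dev/null
python3 - <<'E'
from h import *
goto((.5255,-.280,.0185),180)
C,im=shot("wrist"); cv2.imwrite("pics/w5.png",im)
for k in blobs(im,(15,90,60),(32,255,255),200): print(cen(k),cv2.boundingRect(k),ray(C,*cen(k),.03).round(4))
print(proj(C,(.5255,-.280,.054)),proj(C,(.5255,-.280,.014)))
C,im=shot("top")
for k in blobs(im,(15,90,90),(32,255,255),100): print(cen(k),cv2.boundingRect(k),ray(C,*cen(k),.03).round(4))
E
```

```text
t: 20.43
tcp_pos: [0.5252, -0.2815, 0.159]
tool_rot: [0.002, 1.0, 0.001, -0.001]
force: [0.3, -0.5, -0.6]
finger_gap: 0.562
gripper_force: 0.0
t 20.68 tcp [ 0.5249 -0.2794  0.1592] psi 179.9 q6 -2.25 gap 0.565 F [ 0.   0.8 -0.4] gf 0.0
  slide cm (before turn) [-0.11 -0.1  14.07] turn [ 0.003 -0.003 -0.002] slide if turned first [-0.06 -0.06 14.07]
(554.1015891934843, 310.6270162892332) (510, 272, 90, 76) [ 0.5954 -0.0748  0.03  ]
(319.8309591642925, 233.0448717948718) (291, 202, 59, 66) [ 0.5239 -0.2801  0.03  ]
(618.8650492797574, 447.8140005054334) (605, 430, 29, 39) [0.7528 0.0239 0.03  ]
[319.8612103  244.11357826] [319.95517176 229.60148281]
(114.79545679012344, 215.54479012345678) (91, 188, 48, 56) [0.5496 0.5586 0.03  ]
(240.5256100831322, 168.54840439796192) (228, 156, 26, 26) [0.671  0.2467 0.03  ]
(374.3232998885172, 203.19342251950945) (364, 194, 21, 20) [ 0.5828 -0.093   0.03  ]
(321.3656462585034, 246.58843537414967) (312, 237, 20, 20) [0.4722 0.0414 0.03  ]
(313.97222222222223, 85.29513888888889) (285, 82, 80, 7) [0.8919 0.0603 0.03  ]
```

View pics/w5.png

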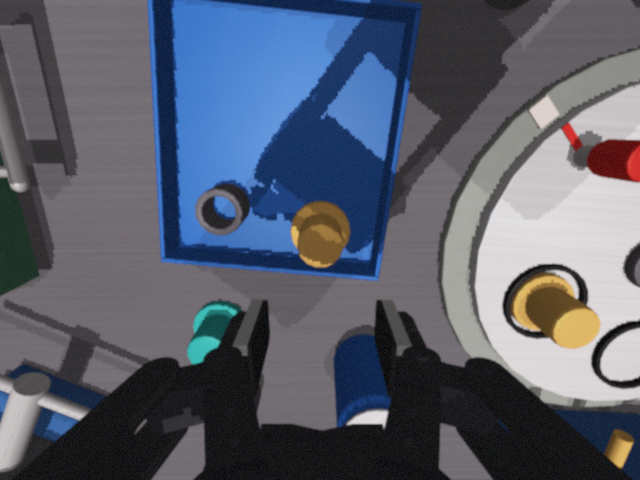

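The wrist view shows the last cap at (320,235), with its flange near the far wall. The ring at (222,208) is clear of the left finger, and the can and turquoise cap lie beyond reach. Descending.

```bash
python3 -m creep '[{"slide":[-0.05,-0.05,3],"angular":[0,0,0],"claw":0.13},{"slide":[0,0,3],"angular":[0,0,0],"claw":0.13},{"slide":[0,0,3],"angular":[0,0,0],"claw":0.13},{"slide":[0,0,2.5],"angular":[0,0,0],"claw":0.13},{"slide":[0,0,1.4],"angular":[0,0,0],"claw":0.13},{"slide":[0,0,1.1],"angular":[0,0,0],"claw":0.13},{"slide":[0,0,0],"angular":[0,0,0],"claw":0.13},{"slide":[0,0,0],"angular":[0,0,0],"claw":-1},{"slide":[0,0,0],"angular":[0,0,0],"claw":-1},{"slide":[0,0,0],"angular":[0,0,0],"claw":-1}]' 60
python3 -m creep '[{"slide":[0,0,0],"angular":[0,0,0],"claw":-1},{"slide":[0,0,0],"angular":[0,0,0],"claw":-1},{"slide":[0,0,0],"angular":[0,0,0],"claw":-1}]'
python3 -m creep '[{"slide":[0,0,-1.5],"angular":[0,0,0],"claw":-1},{"slide":[0,0,-3],"angular":[0,0,0],"claw":-1},{"slide":[0,0,-3.5],"angular":[0,0,0],"claw":-1},{"slide":[0,0,-3.5],"angular":[0,0,0],"claw":-1},{"slide":[0,0,-2.5],"angular":[0,0,0],"claw":-1},{"slide":[0,0,0],"angular":[0,0,0],"claw":-1},{"slide":[0,0,0],"angular":[0,0,0],"claw":-1}]'
python3 - <<'E'
from h import *
goto((.568,.0835,.0475),180)
E
```

```text
t: 21.62
tcp_pos: [0.5274, -0.2812, 0.022]
tool_rot: [-0.0, 1.0, -0.001, 0.001]
force: [0.3, -0.3, -1.9]
finger_gap: 0.406
gripper_force: 59.8
t: 21.87
tcp_pos: [0.5268, -0.2812, 0.0213]
tool_rot: [0.0, 1.0, -0.0, 0.0]
force: [-0.5, 0.3, -1.8]
finger_gap: 0.405
gripper_force: 59.8
t: 22.45
tcp_pos: [0.5274, -0.2815, 0.1627]
tool_rot: [0.0, 1.0, -0.001, 0.002]
force: [-0.4, 0.2, -1.7]
finger_gap: 0.402
gripper_force: 60.0
t 22.45 tcp [ 0.5274 -0.2815  0.1627] psi 180.0 q6 -2.25 gap 0.402 F [-0.4  0.2 -1.7] gf 60.0
  slide cm (before turn) [-4.02 36.53 11.43] turn [-0.003  0.003 -0.   ] slide if turned first [-4.06 36.5  11.52]
```

```bash
python3 -m creep '[{"slide":[-0.41,3.65,0],"angular":[0,0,0],"claw":-1},{"slide":[-0.41,3.65,0],"angular":[0,0,0],"claw":-1},{"slide":[-0.41,3.65,0],"angular":[0,0,0],"claw":-1},{"slide":[-0.41,3.65,0],"angular":[0,0,0],"claw":-1},{"slide":[-0.41,3.65,0],"angular":[0,0,0],"claw":-1},{"slide":[-0.41,3.65,0],"angular":[0,0,0],"claw":-1},{"slide":[-0.41,3.65,0],"angular":[0,0,0],"claw":-1},{"slide":[-0.41,3.65,0],"angular":[0,0,0],"claw":-1},{"slide":[-0.41,3.65,0],"angular":[0,0,0],"claw":-1},{"slide":[-0.41,3.65,0],"angular":[0,0,0],"claw":-1}]'
python3 -m creep '[{"slide":[0,0,0],"angular":[0,0,0],"claw":-1},{"slide":[0,0,0],"angular":[0,0,0],"claw":-1},{"slide":[0,0,0],"angular":[0,0,0],"claw":-1}]' >/dev/null
python3 - <<'E'
from h import *
goto((.568,.0835,.0475),180)
C,im=shot("wrist")
o=disc_fit(C,im); print(o.round(4))
E
```

```text
t: 23.28
tcp_pos: [0.5659, 0.0858, 0.1585]
tool_rot: [0.0, 1.0, 0.0, -0.002]
force: [0.3, -1.0, -1.3]
finger_gap: 0.408
gripper_force: 60.3
t 23.53 tcp [0.5664 0.0839 0.1591] psi -180.0 q6 -1.62 gap 0.404 F [-1.6 -0.5 -1.9] gf 60.5
  slide cm (before turn) [-0.2  -0.04 11.16] turn [-0.    -0.004  0.001] slide if turned first [-0.16 -0.04 11.16]
[[ 0.6363  0.0049  0.0302]
 [ 0.5786 -0.0828  0.0241]
 [ 0.5842 -0.0866  0.0322]
 [ 0.5825 -0.0886  0.0391]
 [ 0.4722  0.0399  0.0302]]
```

```bash
python3 -m creep '[{"slide":[-0.2,-0.04,2],"angular":[0,0,0],"claw":-1},{"slide":[0,0,3],"angular":[0,0,0],"claw":-1},{"slide":[0,0,2.5],"angular":[0,0,0],"claw":-1},{"slide":[0,0,1.5],"angular":[0,0,0],"claw":-1},{"slide":[0,0,0.8],"angular":[0,0,0],"claw":-1},{"slide":[0,0,0.7],"angular":[0,0,0],"claw":-1},{"slide":[0,0,0.4],"angular":[0,0,0],"claw":-1},{"slide":[0,0,0.3],"angular":[0,0,0],"claw":-1},{"slide":[0,0,0],"angular":[0,0,0],"claw":-1},{"slide":[0,0,0],"angular":[0,0,0],"claw":-1}]'
python3 -m creep '[{"slide":[0,0,0.1],"angular":[0,0,0],"claw":-1},{"slide":[0,0,0],"angular":[0,0,0],"claw":-1},{"slide":[0,0,0],"angular":[0,0,0],"claw":-1}]'
```

```text
t: 24.42
tcp_pos: [0.5702, 0.0835, 0.0495]
tool_rot: [0.0, 1.0, -0.0, 0.001]
force: [0.1, 0.3, -1.6]
finger_gap: 0.403
gripper_force: 60.5
t: 24.67
tcp_pos: [0.5699, 0.0837, 0.0483]
tool_rot: [-0.0, 1.0, -0.0, 0.0]
force: [-0.0, 0.7, -1.5]
finger_gap: 0.407
gripper_force: 60.5
```

```bash
python3 -m creep '[{"slide":[0.1,0,0.1],"angular":[0,0,0],"claw":-1},{"slide":[0,0,0],"angular":[0,0,0],"claw":0.2},{"slide":[0,0,0],"angular":[0,0,0],"claw":0.2},{"slide":[0,0,0],"angular":[0,0,0],"claw":0.2},{"slide":[0,0,0],"angular":[0,0,0],"claw":0.2},{"slide":[0,0,-2],"angular":[0,0,0],"claw":0.2},{"slide":[0,0,-3],"angular":[0,0,0],"claw":0.2},{"slide":[0,0,-3.5],"angular":[0,0,0],"claw":0.2},{"slide":[0,0,-3],"angular":[0,0,0],"claw":0.2},{"slide":[0,0,0],"angular":[0,0,0],"claw":1}]'
python3 - <<'E'
from h import *
goto((.461,-.079,.16),43)
C,im=shot("wrist"); cv2.imwrite("pics/w6.png",im)
E
```

```text
t: 25.5
tcp_pos: [0.5729, 0.0836, 0.1681]
tool_rot: [-0.0, 1.0, -0.0, 0.006]
force: [0.7, -0.5, -0.1]
finger_gap: 0.727
gripper_force: 0.0
t 25.50 tcp [0.5729 0.0836 0.1681] psi -180.0 q6 -1.62 gap 0.727 F [ 0.7 -0.5 -0.1] gf 0.0
  slide cm (before turn) [ 11.2  -16.26   0.67] turn [0.015 0.007 2.391] slide if turned first [-19.28   4.26   0.81]
```

View pics/w6.png

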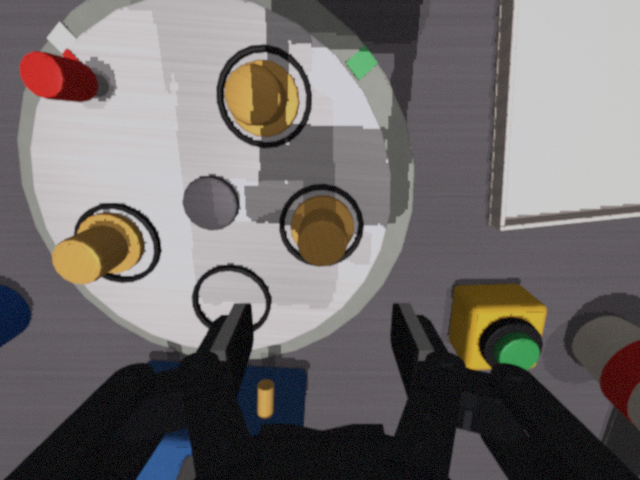

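All three caps sit flat inside their collars, at (262,95), (322,228) and (108,245). The grip stays at the white mark (60,40). Moving back over the grip post.

```bash
python3 -m creep '[{"slide":[2.24,-3.25,0],"angular":[0,0,0],"claw":1},{"slide":[2.24,-3.25,0],"angular":[0,0,0],"claw":1},{"slide":[2.24,-3.25,0],"angular":[0,0,0],"claw":1},{"slide":[2.24,-3.25,0],"angular":[0,0,0],"claw":1},{"slide":[2.24,-3.25,0],"angular":[0,0,0],"claw":1}]'
python3 -m creep '[{"slide":[0,0,0],"angular":[0,0,0.121],"claw":1},{"slide":[0,0,0],"angular":[0,0,0.121],"claw":1},{"slide":[0,0,0],"angular":[0,0,0.121],"claw":1},{"slide":[0,0,0],"angular":[0,0,0.121],"claw":1},{"slide":[0,0,0],"angular":[0,0,0.121],"claw":1},{"slide":[0,0,0],"angular":[0,0,0.121],"claw":1},{"slide":[0,0,0],"angular":[0,0,0.121],"claw":1},{"slide":[0,0,0],"angular":[0,0,0.121],"claw":1},{"slide":[0,0,0],"angular":[0,0,0.121],"claw":1},{"slide":[0,0,0],"angular":[0,0,0.121],"claw":1}]'
python3 -m creep '[{"slide":[0,0,0],"angular":[0,0,0.121],"claw":1},{"slide":[0,0,0],"angular":[0,0,0.121],"claw":1},{"slide":[0,0,0],"angular":[0,0,0.121],"claw":1},{"slide":[0,0,0],"angular":[0,0,0.121],"claw":1},{"slide":[0,0,0],"angular":[0,0,0.121],"claw":1},{"slide":[0,0,0],"angular":[0,0,0.121],"claw":1},{"slide":[0,0,0],"angular":[0,0,0.121],"claw":1},{"slide":[0,0,0],"angular":[0,0,0.121],"claw":1},{"slide":[0,0,0],"angular":[0,0,0.121],"claw":1},{"slide":[0,0,0],"angular":[0,0,0.121],"claw":1}]'
python3 -m creep '[{"slide":[0,0,0],"angular":[0,0,0],"claw":1},{"slide":[0,0,0],"angular":[0,0,0],"claw":1}]'
python3 - <<'E'
from h import *
goto((.4605,-.0795,.045),41.1)
C,im=shot("wrist")
for k in blobs(im,(0,150,60),(6,255,255),200)[:2]: print(cv2.boundingRect(k))
print(proj(C,(.4605,-.0795,.086)))
E
```

```text
t: 25.97
tcp_pos: [0.4547, -0.0795, 0.1609]
tool_rot: [-0.0, 1.0, 0.0, -0.001]
force: [1.1, -0.6, -0.6]
finger_gap: 0.999
gripper_force: 0.0
t: 26.8
tcp_pos: [0.4558, -0.0785, 0.1608]
tool_rot: [0.571, 0.821, -0.0, -0.001]
force: [-0.0, 0.2, -0.4]
finger_gap: 1.001
gripper_force: 0.0
t: 27.63
tcp_pos: [0.4558, -0.0785, 0.1608]
tool_rot: [0.937, 0.35, -0.001, -0.001]
force: [0.9, -0.5, 0.1]
finger_gap: 1.0
gripper_force: 0.0
t: 27.8
tcp_pos: [0.4561, -0.0786, 0.1611]
tool_rot: [0.935, 0.354, -0.001, -0.001]
force: [-0.0, 0.3, -0.2]
finger_gap: 1.005
gripper_force: 0.0
t 27.80 tcp [ 0.4561 -0.0786  0.1611] psi 41.5 q6 0.43 gap 1.005 F [-0.   0.3 -0.2] gf 0.0
  slide cm (before turn) [ 0.28  0.38 11.61] turn [-0.002  0.001  0.007] slide if turned first [ 0.28  0.36 11.61]
(312, 222, 37, 46)
[327.06428755 255.09589977]
```

```bash
python3 -m creep '[{"slide":[0.1,0.2,3],"angular":[0,0,0],"claw":1},{"slide":[0.1,0.2,3],"angular":[0,0,0],"claw":1},{"slide":[0,0,3],"angular":[0,0,0],"claw":1},{"slide":[0,0,1.6],"angular":[0,0,0],"claw":1},{"slide":[0,0,1],"angular":[0,0,0],"claw":1},{"slide":[0,0,0],"angular":[0,0,0],"claw":-1},{"slide":[0,0,0],"angular":[0,0,0],"claw":-1},{"slide":[0,0,0],"angular":[0,0,0],"claw":-1},{"slide":[0,0,0],"angular":[0,0,0],"claw":-1},{"slide":[0,0,0],"angular":[0,0,0],"claw":-1}]' 60
python3 -m creep '[{"slide":[0,0,0],"angular":[0,0,0],"claw":-1},{"slide":[0,0,0],"angular":[0,0,0],"claw":-1},{"slide":[0,0,0],"angular":[0,0,0],"claw":-1}]'
```

```text
t: 28.68
tcp_pos: [0.4617, -0.0809, 0.0467]
tool_rot: [0.936, 0.353, 0.001, 0.001]
force: [4.7, -12.0, 6.2]
finger_gap: 0.298
gripper_force: 10.1
t: 28.93
tcp_pos: [0.4616, -0.081, 0.0469]
tool_rot: [0.936, 0.353, 0.001, 0.001]
force: [-0.3, -0.7, 5.4]
finger_gap: 0.286
gripper_force: 58.8
```

```bash
python3 -m creep '[{"slide":[0,-0.15,0],"angular":[0,0,0.0131],"claw":-1},{"slide":[0.01,-0.3,0],"angular":[0,0,0.0262],"claw":-1},{"slide":[0.01,-0.45,0],"angular":[0,0,0.0393],"claw":-1},{"slide":[0.016,-0.6,0],"angular":[0,0,0.0524],"claw":-1},{"slide":[0.016,-0.6,0],"angular":[0,0,0.0524],"claw":-1},{"slide":[0.016,-0.6,0],"angular":[0,0,0.0524],"claw":-1},{"slide":[0.016,-0.6,0],"angular":[0,0,0.0524],"claw":-1},{"slide":[0.016,-0.6,0],"angular":[0,0,0.0524],"claw":-1},{"slide":[0.016,-0.6,0],"angular":[0,0,0.0524],"claw":-1},{"slide":[0.016,-0.6,0],"angular":[0,0,0.0524],"claw":-1}]'
python3 -m creep '[{"slide":[0.016,-0.6,0],"angular":[0,0,0.0524],"claw":-1},{"slide":[0.016,-0.6,0],"angular":[0,0,0.0524],"claw":-1},{"slide":[0.016,-0.6,0],"angular":[0,0,0.0524],"claw":-1},{"slide":[0.016,-0.6,0],"angular":[0,0,0.0524],"claw":-1},{"slide":[0.016,-0.6,0],"angular":[0,0,0.0524],"claw":-1},{"slide":[0.016,-0.6,0],"angular":[0,0,0.0524],"claw":-1},{"slide":[0.016,-0.6,0],"angular":[0,0,0.0524],"claw":-1},{"slide":[0.016,-0.6,0],"angular":[0,0,0.0524],"claw":-1},{"slide":[0.016,-0.6,0],"angular":[0,0,0.0524],"claw":-1},{"slide":[0.016,-0.6,0],"angular":[0,0,0.0524],"claw":-1}]'
python3 - <<'E'
from h import *
s=manip.sense();d=s["tcp_pos"][:2]-[.5475,-.0038];print(s["t"],np.hypot(*d),np.degrees(np.arctan2(d[1],d[0])),s["force"],s["ft_torque"])
goto((.4605,-.0795,.045),41.1)
E
```

```text
t: 29.77
tcp_pos: [0.4375, -0.0365, 0.0469]
tool_rot: [0.991, 0.137, 0.001, 0.001]
force: [0.2, -1.5, 7.7]
finger_gap: 0.291
gripper_force: 59.1
t: 30.6
tcp_pos: [0.4366, 0.0233, 0.0469]
tool_rot: [0.992, -0.124, 0.001, 0.0]
force: [-0.3, -0.8, 8.1]
finger_gap: 0.292
gripper_force: 59.1
30.6 0.11416799294372355 166.25872433404624 [-0.31755559 -0.8321942   8.08279586] [-0.23295584  0.08282562  0.36687098]
t 30.60 tcp [0.4366 0.0233 0.0469] psi -14.2 q6 1.62 gap 0.292 F [-0.3 -0.8  8.1] gf 59.1
  slide cm (before turn) [4.84 9.38 0.21] turn [ 0.002 -0.002 -0.965] slide if turned first [-4.96  9.32  0.19]
```

```bash
python3 -m creep '[{"slide":[0.016,-0.6,0],"angular":[0,0,0.0524],"claw":-1},{"slide":[0.016,-0.6,0],"angular":[0,0,0.0524],"claw":-1},{"slide":[0.016,-0.6,0],"angular":[0,0,0.0524],"claw":-1},{"slide":[0.016,-0.6,0],"angular":[0,0,0.0524],"claw":-1},{"slide":[0.016,-0.6,0],"angular":[0,0,0.0524],"claw":-1},{"slide":[0.016,-0.6,0],"angular":[0,0,0.0524],"claw":-1},{"slide":[0.016,-0.6,0],"angular":[0,0,0.0524],"claw":-1},{"slide":[0.016,-0.6,0],"angular":[0,0,0.0524],"claw":-1},{"slide":[0.01,-0.4,0],"angular":[0,0,0.035],"claw":-1},{"slide":[0.01,-0.2,0],"angular":[0,0,0.0175],"claw":-1}]'
python3 -m creep '[{"slide":[0.0,-0.2,0],"angular":[0,0,0.0175],"claw":-1},{"slide":[0.0,-0.2,0],"angular":[0,0,0.0175],"claw":-1},{"slide":[0,0,0],"angular":[0,0,0],"claw":-1},{"slide":[0,0,0],"angular":[0,0,0],"claw":-1}]'
python3 - <<'E'
from h import *
s=manip.sense();d=s["tcp_pos"][:2]-[.5475,-.0038];print(s["t"],np.hypot(*d),np.degrees(np.arctan2(d[1],d[0])),s["force"],s["ft_torque"])
goto((.4605,-.0795,.045),-48.9)
E
```

```text
t: 31.43
tcp_pos: [0.4615, 0.0712, 0.0469]
tool_rot: [0.936, -0.351, 0.001, -0.0]
force: [-0.6, 1.5, 7.8]
finger_gap: 0.29
gripper_force: 59.1
t: 31.77
tcp_pos: [0.4642, 0.0743, 0.0469]
tool_rot: [0.93, -0.367, 0.001, -0.0]
force: [0.1, 4.9, 6.0]
finger_gap: 0.288
gripper_force: 59.1
31.7667 0.11415449463385575 136.85184591242972 [0.07951426 4.89262927 6.00418691] [0.40179145 0.23985114 0.33126498]
t 31.77 tcp [0.4642 0.0743 0.0469] psi -43.1 q6 2.24 gap 0.288 F [0.1 4.9 6. ] gf 59.1
  slide cm (before turn) [10.24 11.48  0.19] turn [-0.002 -0.001  0.101] slide if turned first [11.34 10.39  0.19]
```

```bash
python3 -m creep '[{"slide":[0.0,-0.2,0],"angular":[0,0,0.0175],"claw":-1},{"slide":[0.0,-0.2,0],"angular":[0,0,0.0175],"claw":-1},{"slide":[0.0,-0.2,0],"angular":[0,0,0.0175],"claw":-1},{"slide":[0.0,-0.2,0],"angular":[0,0,0.0175],"claw":-1},{"slide":[0,0,0],"angular":[0,0,0],"claw":-1}]'
python3 -m creep '[{"slide":[0.0,-0.2,0],"angular":[0,0,0.0175],"claw":-1},{"slide":[0.0,-0.2,0],"angular":[0,0,0.0175],"claw":-1},{"slide":[0,0,0],"angular":[0,0,0],"claw":-1},{"slide":[0,0,0],"angular":[0,0,0],"claw":-1}]'
python3 - <<'E'
from h import *
s=manip.sense();d=s["tcp_pos"][:2]-[.5475,-.0038];print(s["t"],np.hypot(*d),np.degrees(np.arctan2(d[1],d[0])),s["force"],s["ft_torque"])
E
```

```text
t: 32.18
tcp_pos: [0.4699, 0.08, 0.0469]
tool_rot: [0.917, -0.4, 0.001, -0.0]
force: [1.2, 4.6, 7.1]
finger_gap: 0.29
gripper_force: 59.0
t: 32.52
tcp_pos: [0.4729, 0.0826, 0.0469]
tool_rot: [0.91, -0.416, 0.001, -0.001]
force: [1.5, 4.8, 6.7]
finger_gap: 0.285
gripper_force: 59.0
32.5167 0.1141939400287625 130.79596663288015 [1.52658943 4.80597522 6.69370252] [0.37127477 0.22686676 0.35002397]
```

```bash
python3 -m creep '[{"slide":[0.0,-0.2,0],"angular":[0,0,0.0175],"claw":-1},{"slide":[0.0,-0.2,0],"angular":[0,0,0.0175],"claw":-1},{"slide":[0,0,0],"angular":[0,0,0],"claw":-1}]'
python3 -m creep '[{"slide":[0.0,-0.2,0],"angular":[0,0,0.0175],"claw":-1},{"slide":[0,0,0],"angular":[0,0,0],"claw":-1}]'
python3 - <<'E'
from h import *
s=manip.sense();d=s["tcp_pos"][:2]-[.5475,-.0038];print(s["t"],np.hypot(*d),np.degrees(np.arctan2(d[1],d[0])),s["force"],s["ft_torque"])
C,im=shot("top"); cv2.imwrite("pics/t2.png",im[150:290,200:415])
E
```

```text
t: 32.77
tcp_pos: [0.4731, 0.0824, 0.0469]
tool_rot: [0.903, -0.43, -0.001, 0.003]
force: [-5.0, -13.6, 10.6]
finger_gap: 0.287
gripper_force: 59.9
t: 32.93
tcp_pos: [0.4731, 0.0825, 0.0469]
tool_rot: [0.9, -0.437, -0.002, 0.004]
force: [-8.9, -19.5, 12.3]
finger_gap: 0.291
gripper_force: 60.6
32.9333 0.11390911911891022 130.77602600095776 [ -8.91576288 -19.46961893  12.31967383] [-2.70565055  0.89444696  0.79681989]
```

The disc is at the green stop: the angle has halted and the force is rising. Releasing and rising.

```bash
python3 -m creep '[{"slide":[0,0,0],"angular":[0,0,0],"claw":1},{"slide":[0,0,0],"angular":[0,0,0],"claw":1},{"slide":[0,0,0],"angular":[0,0,0],"claw":1},{"slide":[0,0,0],"angular":[0,0,0],"claw":1},{"slide":[0,0,-3],"angular":[0,0,0],"claw":1},{"slide":[0,0,-4],"angular":[0,0,0],"claw":1},{"slide":[0,0,-4],"angular":[0,0,0],"claw":-1},{"slide":[0,0,-2],"angular":[0,0,0],"claw":-1},{"slide":[0,0,0],"angular":[0,0,0],"claw":-1},{"slide":[0,0,0],"angular":[0,0,0],"claw":-1}]'
python3 - <<'E'
from h import *
C,im=shot("wrist"); cv2.imwrite("pics/w7.png",im)
for k in blobs(im,(45,120,60),(75,255,255),100): print("green",cen(k),cv2.boundingRect(k),ray(C,*cen(k),.056).round(4))
C,im=shot("top")
for k in blobs(im,(45,120,60),(75,255,255),60): print("green",cen(k),cv2.boundingRect(k),ray(C,*cen(k),.056).round(4))
goto((.671,.247,.17),-48)
E
```

```text
t: 33.82
tcp_pos: [0.4775, 0.0861, 0.177]
tool_rot: [0.898, -0.44, 0.002, -0.001]
force: [0.9, -0.1, -0.5]
finger_gap: 0.456
gripper_force: 0.0
green (8.287854889589905, 254.36540483701364) (0, 231, 21, 43) [0.6693 0.2525 0.056 ]
green (331.2225950782998, 269.9463087248322) (323, 264, 17, 12) [0.4555 0.1036 0.056 ]
green (238.90573770491804, 166.0765027322404) (233, 160, 13, 14) [0.6706 0.2469 0.056 ]
t 33.92 tcp [0.4758 0.0861 0.1749] psi -52.2 q6 2.43 gap 0.266 F [0.9 0.3 0.8] gf 0.0
  slide cm (before turn) [ -0.77 -25.29   0.45] turn [ 0.002  0.002 -0.074] slide if turned first [  1.1  -25.28   0.49]
```

View pics/w7.png

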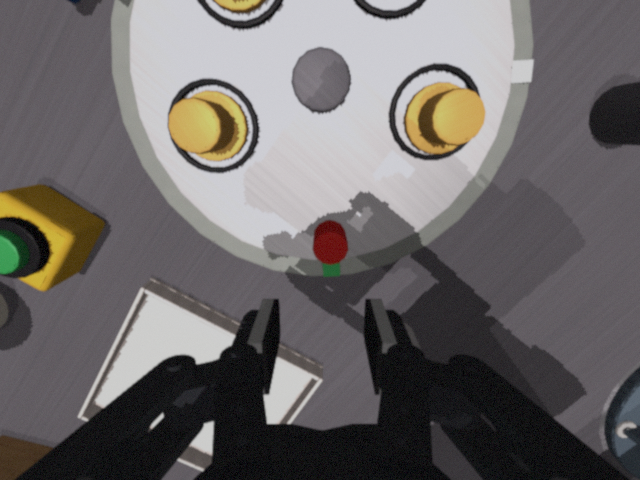

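The wrist view shows the grip (330,242) right at the green mark (331,270), with the caps in their collars. Going to the button.

```bash
python3 -m creep '[{"slide":[0,0,0],"angular":[0,0,-0.088],"claw":-1},{"slide":[0,0,0],"angular":[0,0,-0.088],"claw":-1},{"slide":[0,0,0],"angular":[0,0,-0.088],"claw":-1}]'
python3 -m creep '[{"slide":[0.84,-3.51,0],"angular":[0,0,0],"claw":-1},{"slide":[0.84,-3.51,0],"angular":[0,0,0],"claw":-1},{"slide":[0.84,-3.51,0],"angular":[0,0,0],"claw":-1},{"slide":[0.84,-3.51,0],"angular":[0,0,0],"claw":-1},{"slide":[0.84,-3.51,0],"angular":[0,0,0],"claw":-1},{"slide":[0.84,-3.51,0],"angular":[0,0,0],"claw":-1},{"slide":[0.84,-3.51,0],"angular":[0,0,0],"claw":-1},{"slide":[0,0,0],"angular":[0,0,0],"claw":-1},{"slide":[0,0,0],"angular":[0,0,0],"claw":-1},{"slide":[0,0,0],"angular":[0,0,0],"claw":-1}]'
python3 - <<'E'
from h import *
C,im=shot("wrist")
for k in blobs(im,(45,120,60),(75,255,255),300): print("green",cen(k),cv2.boundingRect(k),ray(C,*cen(k),.058).round(4))
goto((.671,.247,.07),-37)
E
```

```text
t: 34.17
tcp_pos: [0.4754, 0.0859, 0.1738]
tool_rot: [0.949, -0.316, -0.002, 0.001]
force: [0.1, 0.1, 0.5]
finger_gap: -0.002
gripper_force: 0.0
t: 35.0
tcp_pos: [0.67, 0.2457, 0.1728]
tool_rot: [0.948, -0.318, -0.003, 0.002]
force: [-1.1, -0.8, -0.3]
finger_gap: 0.006
gripper_force: 0.0
green (323.7843742850606, 243.7482269503546) (302, 222, 45, 44) [0.6666 0.2466 0.058 ]
t 35.05 tcp [0.67   0.2454 0.1736] psi -37.1 q6 2.41 gap -0.001 F [-0.2  0.2 -0.1] gf 0.0
  slide cm (before turn) [ 0.02 -0.23 10.35] turn [ 0.004  0.003 -0.002] slide if turned first [-1.000e-02 -1.900e-01  1.036e+01]
```

```bash
python3 -m creep '[{"slide":[-0.05,-0.15,3.5],"angular":[0,0,0],"claw":-1},{"slide":[0,0,3.5],"angular":[0,0,0],"claw":-1},{"slide":[0,0,2.5],"angular":[0,0,0],"claw":-1},{"slide":[0,0,0.5],"angular":[0,0,0],"claw":-1},{"slide":[0,0,0],"angular":[0,0,0],"claw":-1},{"slide":[0,0,0],"angular":[0,0,0],"claw":-1}]'
python3 -m creep '[{"slide":[0,0,0.4],"angular":[0,0,0],"claw":-1},{"slide":[0,0,0.4],"angular":[0,0,0],"claw":-1},{"slide":[0,0,0],"angular":[0,0,0],"claw":-1}]'
python3 -m creep '[{"slide":[0,0,0.3],"angular":[0,0,0],"claw":-1},{"slide":[0,0,0],"angular":[0,0,0],"claw":-1}]'
```

```text
t: 35.55
tcp_pos: [0.6727, 0.2472, 0.0769]
tool_rot: [0.948, -0.319, 0.0, -0.0]
force: [-0.5, 0.1, 1.2]
finger_gap: -0.003
gripper_force: 0.0
t: 35.8
tcp_pos: [0.6742, 0.2478, 0.0694]
tool_rot: [0.948, -0.318, 0.002, -0.001]
force: [1.2, 0.7, 3.0]
finger_gap: 0.001
gripper_force: 1.4
t: 35.97
tcp_pos: [0.6742, 0.2479, 0.0662]
tool_rot: [0.948, -0.318, 0.002, -0.001]
force: [2.1, -0.3, 4.9]
finger_gap: 0.001
gripper_force: 2.4
```

```bash
python3 -m creep '[{"slide":[0,0,0.2],"angular":[0,0,0],"claw":-1},{"slide":[0,0,0],"angular":[0,0,0],"claw":-1}]'
python3 -m creep '[{"slide":[0,0,0.2],"angular":[0,0,0],"claw":-1},{"slide":[0,0,0],"angular":[0,0,0],"claw":-1}]'
```

```text
t: 36.13
tcp_pos: [0.6742, 0.2479, 0.066]
tool_rot: [0.948, -0.318, 0.002, -0.001]
force: [0.3, -0.7, 12.2]
finger_gap: -0.0
gripper_force: 6.0
t: 36.3
tcp_pos: [0.6743, 0.2479, 0.0659]
tool_rot: [0.948, -0.318, 0.002, -0.001]
force: [-3.0, -1.8, 19.2]
finger_gap: -0.001
gripper_force: 9.7
```

The button bottomed out: travel stopped at z=0.066 after about 6 mm, and the force rose to 19 N. Lifting and returning to the grip.

```bash
python3 -m creep '[{"slide":[0,0,0],"angular":[0,0,0],"claw":-1},{"slide":[0,0,0],"angular":[0,0,0],"claw":-1},{"slide":[0,0,-2.5],"angular":[0,0,0],"claw":-1},{"slide":[0,0,-3.5],"angular":[0,0,0],"claw":-1},{"slide":[0,0,-3.5],"angular":[0,0,0],"claw":-1},{"slide":[0,0,-1.5],"angular":[0,0,0],"claw":-1},{"slide":[0,0,0],"angular":[0,0,0],"claw":-1}]'
python3 -m creep '[{"slide":[-0.89,3.63,0],"angular":[0,0,0],"claw":-1},{"slide":[-0.89,3.63,0],"angular":[0,0,0],"claw":-1},{"slide":[-0.89,3.63,0],"angular":[0,0,0],"claw":-1},{"slide":[-0.89,3.63,0],"angular":[0,0,0],"claw":-1},{"slide":[-0.89,3.63,0],"angular":[0,0,0],"claw":-1},{"slide":[-0.89,3.63,0],"angular":[0,0,0],"claw":1},{"slide":[-0.89,3.63,0],"angular":[0,0,0],"claw":1},{"slide":[0,0,0],"angular":[0,0,0.105],"claw":1},{"slide":[0,0,0],"angular":[0,0,0.105],"claw":1},{"slide":[0,0,0],"angular":[0,0,0],"claw":1}]'
python3 -m creep '[{"slide":[0,0,0],"angular":[0,0,0],"claw":1},{"slide":[0,0,0],"angular":[0,0,0],"claw":1}]'
python3 - <<'E'
from h import *
goto((.472,.083,.046),-49)
C,im=shot("wrist")
for k in blobs(im,(0,150,60),(6,255,255),200)[:2]: print(cv2.boundingRect(k))
print(proj(C,(.472,.083,.086)))
E
```

```text
t: 36.88
tcp_pos: [0.6747, 0.2485, 0.176]
tool_rot: [0.948, -0.318, 0.004, -0.002]
force: [0.8, 0.7, 0.8]
finger_gap: 0.001
gripper_force: 0.0
t: 37.72
tcp_pos: [0.4673, 0.0824, 0.1697]
tool_rot: [0.909, -0.417, -0.002, 0.001]
force: [0.4, 0.0, 0.1]
finger_gap: 0.71
gripper_force: 0.0
t: 37.88
tcp_pos: [0.469, 0.0829, 0.1701]
tool_rot: [0.91, -0.415, -0.001, 0.0]
force: [0.3, 1.0, -0.2]
finger_gap: 0.972
gripper_force: 0.0
t 37.88 tcp [0.469  0.0829 0.1701] psi -49.0 q6 2.37 gap 0.972 F [ 0.3  1.  -0.2] gf 0.0
  slide cm (before turn) [ 0.21 -0.25 12.41] turn [ 0.001  0.001 -0.   ] slide if turned first [ 0.19 -0.23 12.41]
(301, 219, 34, 44)
[319.28650067 250.73711632]
```

```bash
python3 -m creep '[{"slide":[0.05,-0.05,3],"angular":[0,0,0],"claw":1},{"slide":[0.05,-0.05,3],"angular":[0,0,0],"claw":1},{"slide":[0,0,3],"angular":[0,0,0],"claw":1},{"slide":[0,0,2.4],"angular":[0,0,0],"claw":1},{"slide":[0,0,1],"angular":[0,0,0],"claw":1},{"slide":[0,0,0],"angular":[0,0,0],"claw":-1},{"slide":[0,0,0],"angular":[0,0,0],"claw":-1},{"slide":[0,0,0],"angular":[0,0,0],"claw":-1},{"slide":[0,0,0],"angular":[0,0,0],"claw":-1},{"slide":[0,0,0],"angular":[0,0,0],"claw":-1}]' 60
python3 -m creep '[{"slide":[0,0,0],"angular":[0,0,0],"claw":-1},{"slide":[0,0,0],"angular":[0,0,0],"claw":-1},{"slide":[0,0,0],"angular":[0,0,0],"claw":-1}]'
```

```text
t: 38.77
tcp_pos: [0.4721, 0.0827, 0.0482]
tool_rot: [0.909, -0.416, 0.002, -0.001]
force: [2.2, 6.3, 7.1]
finger_gap: 0.3
gripper_force: 9.2
t: 39.02
tcp_pos: [0.472, 0.0827, 0.0483]
tool_rot: [0.909, -0.416, 0.002, -0.001]
force: [-0.3, 1.3, 5.9]
finger_gap: 0.287
gripper_force: 58.5
```

```bash
python3 -m creep '[{"slide":[0,0.15,0],"angular":[0,0,-0.0131],"claw":-1},{"slide":[0.01,0.3,0],"angular":[0,0,-0.0262],"claw":-1},{"slide":[0.01,0.45,0],"angular":[0,0,-0.0393],"claw":-1},{"slide":[0.016,0.6,0],"angular":[0,0,-0.0524],"claw":-1},{"slide":[0.016,0.6,0],"angular":[0,0,-0.0524],"claw":-1},{"slide":[0.016,0.6,0],"angular":[0,0,-0.0524],"claw":-1},{"slide":[0.016,0.6,0],"angular":[0,0,-0.0524],"claw":-1},{"slide":[0.016,0.6,0],"angular":[0,0,-0.0524],"claw":-1},{"slide":[0.016,0.6,0],"angular":[0,0,-0.0524],"claw":-1},{"slide":[0.016,0.6,0],"angular":[0,0,-0.0524],"claw":-1}]'
python3 -m creep '[{"slide":[0.016,0.6,0],"angular":[0,0,-0.0524],"claw":-1},{"slide":[0.016,0.6,0],"angular":[0,0,-0.0524],"claw":-1},{"slide":[0.016,0.6,0],"angular":[0,0,-0.0524],"claw":-1},{"slide":[0.016,0.6,0],"angular":[0,0,-0.0524],"claw":-1},{"slide":[0.016,0.6,0],"angular":[0,0,-0.0524],"claw":-1},{"slide":[0.016,0.6,0],"angular":[0,0,-0.0524],"claw":-1},{"slide":[0.016,0.6,0],"angular":[0,0,-0.0524],"claw":-1},{"slide":[0.016,0.6,0],"angular":[0,0,-0.0524],"claw":-1},{"slide":[0.016,0.6,0],"angular":[0,0,-0.0524],"claw":-1},{"slide":[0.016,0.6,0],"angular":[0,0,-0.0524],"claw":-1}]'
python3 -m creep '[{"slide":[0.016,0.6,0],"angular":[0,0,-0.0524],"claw":-1},{"slide":[0.016,0.6,0],"angular":[0,0,-0.0524],"claw":-1},{"slide":[0.016,0.6,0],"angular":[0,0,-0.0524],"claw":-1},{"slide":[0.016,0.6,0],"angular":[0,0,-0.0524],"claw":-1},{"slide":[0.016,0.6,0],"angular":[0,0,-0.0524],"claw":-1},{"slide":[0.016,0.6,0],"angular":[0,0,-0.0524],"claw":-1},{"slide":[0.01,0.4,0],"angular":[0,0,-0.035],"claw":-1},{"slide":[0.01,0.3,0],"angular":[0,0,-0.0262],"claw":-1},{"slide":[0,0.2,0],"angular":[0,0,-0.0175],"claw":-1},{"slide":[0,0,0],"angular":[0,0,0],"claw":-1}]'
python3 - <<'E'
from h import *
s=manip.sense();d=s["tcp_pos"][:2]-[.5475,-.0038];print(s["t"],np.hypot(*d),np.degrees(np.arctan2(d[1],d[0])),s["force"],s["ft_torque"])
goto((.4605,-.0795,.045),41.1)
E
```

```text
t: 39.85
tcp_pos: [0.4421, 0.0415, 0.0483]
tool_rot: [0.979, -0.204, 0.002, -0.0]
force: [0.1, 0.6, 7.7]
finger_gap: 0.286
gripper_force: 58.8
t: 40.68
tcp_pos: [0.4333, -0.0176, 0.0483]
tool_rot: [0.998, 0.055, 0.002, 0.0]
force: [-0.5, -0.8, 8.0]
finger_gap: 0.293
gripper_force: 58.9
t: 41.52
tcp_pos: [0.447, -0.061, 0.0483]
tool_rot: [0.969, 0.248, 0.002, 0.001]
force: [-0.1, -5.0, 7.3]
finger_gap: 0.288
gripper_force: 58.9
41.5167 0.11564333394291723 -150.34772243356812 [-0.13815818 -4.98572377  7.25345336] [-0.40649802  0.46925551 -0.44219806]
t 41.52 tcp [ 0.447  -0.061   0.0483] psi 28.8 q6 0.68 gap 0.288 F [-0.1 -5.   7.3] gf 58.9
  slide cm (before turn) [0.29 2.27 0.34] turn [ 0.004 -0.002 -0.215] slide if turned first [-0.2   2.28  0.33]
```

12° left to the white stop.

```bash
python3 -m creep '[{"slide":[0.02,0.4,0],"angular":[0,0,-0.035],"claw":-1},{"slide":[0.02,0.4,0],"angular":[0,0,-0.035],"claw":-1},{"slide":[0.02,0.4,0],"angular":[0,0,-0.035],"claw":-1},{"slide":[0.02,0.4,0],"angular":[0,0,-0.035],"claw":-1},{"slide":[0.01,0.2,0],"angular":[0,0,-0.0175],"claw":-1},{"slide":[0.01,0.2,0],"angular":[0,0,-0.0175],"claw":-1},{"slide":[0,0,0],"angular":[0,0,0],"claw":-1}]'
python3 -m creep '[{"slide":[0,0.2,0],"angular":[0,0,-0.0175],"claw":-1},{"slide":[0,0.2,0],"angular":[0,0,-0.0175],"claw":-1},{"slide":[0,0,0],"angular":[0,0,0],"claw":-1}]'
python3 - <<'E'
from h import *
s=manip.sense();d=s["tcp_pos"][:2]-[.5475,-.0038];print(s["t"],np.hypot(*d),np.degrees(np.arctan2(d[1],d[0])),s["force"],s["ft_torque"])
E
```

```text
t: 42.1
tcp_pos: [0.4581, -0.0777, 0.0483]
tool_rot: [0.943, 0.332, 0.001, 0.001]
force: [-3.6, -8.8, 6.8]
finger_gap: 0.292
gripper_force: 59.0
t: 42.35
tcp_pos: [0.4607, -0.0808, 0.0483]
tool_rot: [0.937, 0.349, 0.001, 0.001]
force: [-1.9, -9.5, 7.5]
finger_gap: 0.294
gripper_force: 58.9
42.35 0.11602471301869645 -138.41728107182547 [-1.85710351 -9.46999396  7.51237651] [-0.88500257  0.70475044 -0.51857478]
```

```bash
python3 -m creep '[{"slide":[0.02,0.2,0],"angular":[0,0,-0.0175],"claw":-1},{"slide":[0.02,0.2,0],"angular":[0,0,-0.0175],"claw":-1},{"slide":[0,0,0],"angular":[0,0,0],"claw":-1}]'
python3 -m creep '[{"slide":[0.0,0.2,0],"angular":[0,0,-0.0175],"claw":-1},{"slide":[0,0,0],"angular":[0,0,0],"claw":-1}]'
python3 - <<'E'
from h import *
s=manip.sense();d=s["tcp_pos"][:2]-[.5475,-.0038];print(s["t"],np.hypot(*d),np.degrees(np.arctan2(d[1],d[0])),s["force"],s["ft_torque"])
E
```

```text
t: 42.6
tcp_pos: [0.4617, -0.0813, 0.0483]
tool_rot: [0.931, 0.366, -0.0, -0.001]
force: [-3.0, 0.6, 10.5]
finger_gap: 0.287
gripper_force: 59.3
t: 42.77
tcp_pos: [0.4617, -0.0813, 0.0483]
tool_rot: [0.928, 0.372, -0.001, -0.002]
force: [-5.2, 3.8, 12.0]
finger_gap: 0.292
gripper_force: 59.7
42.7667 0.11561657441716464 -137.93199423641147 [-5.17114676  3.75179059 12.03407472] [ 0.55112096  0.47917765 -0.5501723 ]
```

The disc is at the white stop again. Releasing, lifting, turning to ψ≈6° and looking.

```bash
python3 -m creep '[{"slide":[0,0,0],"angular":[0,0,0],"claw":1},{"slide":[0,0,0],"angular":[0,0,0],"claw":1},{"slide":[0,0,0],"angular":[0,0,0],"claw":1},{"slide":[0,0,0],"angular":[0,0,0],"claw":1},{"slide":[0,0,-3],"angular":[0,0,0],"claw":1},{"slide":[0,0,-4],"angular":[0,0,0],"claw":1},{"slide":[0,0,-4],"angular":[0,0,0],"claw":1}]'
python3 -m creep '[{"slide":[0,0,0],"angular":[0,0,0.108],"claw":0.13},{"slide":[0,0,0],"angular":[0,0,0.108],"claw":0.13},{"slide":[0,0,0],"angular":[0,0,0.108],"claw":0.13},{"slide":[0,0,0],"angular":[0,0,0.108],"claw":0.13},{"slide":[0,0,0],"angular":[0,0,0.108],"claw":0.13},{"slide":[0,0,0],"angular":[0,0,0.108],"claw":0.13},{"slide":[0,0,0],"angular":[0,0,0],"claw":0.13},{"slide":[0,0,0],"angular":[0,0,0],"claw":0.13}]'
python3 - <<'E'
from h import *
C,im=shot("top")
for k in blobs(im,(15,90,90),(32,255,255),100):
    x,y,w,h=cv2.boundingRect(k); print(np.round(cen(k),1),(x,y,w,h),ray(C,*cen(k),.055).round(4))
C,im=shot("wrist"); cv2.imwrite("pics/w8.png",im)
for k in blobs(im,(15,90,60),(32,255,255),200): print(np.round(cen(k),1),cv2.boundingRect(k),ray(C,*cen(k),.055).round(4))
goto((.472,.042,.16),6)
E
```

```text
t: 43.35
tcp_pos: [0.4632, -0.0828, 0.157]
tool_rot: [0.927, 0.374, -0.001, -0.001]
force: [2.1, -1.0, 0.1]
finger_gap: 0.999
gripper_force: 0.0
t: 44.02
tcp_pos: [0.4641, -0.083, 0.1567]
tool_rot: [0.998, 0.061, -0.0, 0.0]
force: [-1.1, -0.2, 0.2]
finger_gap: 0.565
gripper_force: 0.0
[114.8 215.6] (91, 188, 48, 56) [0.5458 0.5483 0.055 ]
[240.5 168.5] (228, 156, 26, 26) [0.6646 0.2429 0.055 ]
[321.4 246.6] (312, 237, 20, 20) [0.47   0.0419 0.055 ]
[304.4 208.5] (295, 199, 20, 20) [0.5646 0.084  0.055 ]
[309.5  85. ] (285, 83, 66, 6) [0.8815 0.0717 0.055 ]
[368.9 201.9] (362, 195, 17, 19) [ 0.5816 -0.0762  0.055 ]
[80.  56.1] (19, 14, 119, 89) [0.5702 0.0823 0.055 ]
[346.5  75.6] (310, 34, 74, 85) [ 0.5795 -0.0845  0.055 ]
[154.4 211.5] (110, 175, 88, 71) [0.4756 0.0392 0.055 ]
t 44.12 tcp [ 0.4641 -0.083   0.1567] psi 6.9 q6 1.04 gap 0.565 F [-0.3 -0.3 -0.1] gf 0.0
  slide cm (before turn) [  2.29 -12.31  -0.33] turn [0.    0.    0.016] slide if turned first [  2.09 -12.35  -0.33]
```

View pics/w8.png

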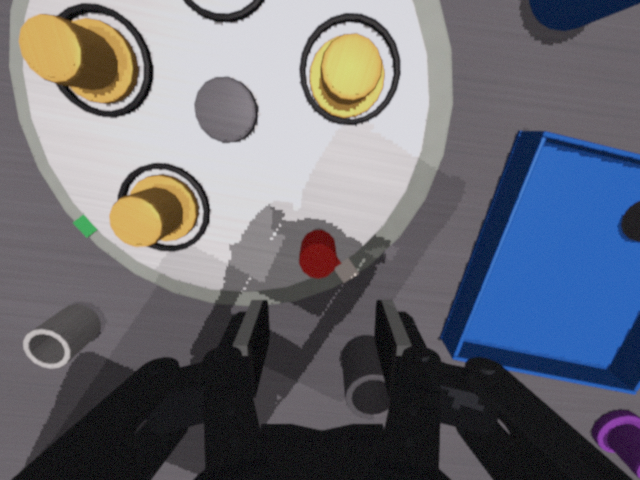

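The wrist view shows the grip at the white mark (318,253) and the three caps in collars at (155,210), (85,60) and (348,70). Picking the nearest one.

```bash
python3 -m creep '[{"slide":[0.55,-3.08,0],"angular":[0,0,0],"claw":0.13},{"slide":[0.55,-3.08,0],"angular":[0,0,0],"claw":0.13},{"slide":[0.55,-3.08,0],"angular":[0,0,0],"claw":0.13},{"slide":[0.55,-3.08,0],"angular":[0,0,0],"claw":0.13},{"slide":[0,0,0],"angular":[0,0,0],"claw":0.13},{"slide":[0,0,0],"angular":[0,0,0],"claw":0.13},{"slide":[0,0,0],"angular":[0,0,0],"claw":0.13}]'
python3 - <<'E'
from h import *
goto((.471,.042,.046),6)
C,im=shot("wrist")
for k in blobs(im,(15,90,60),(32,255,255),200): print(np.round(cen(k),1),cv2.boundingRect(k))
p=(.472,.042);print(proj(C,(*p,.08)),proj(C,(*p,.04)))
E
```

```text
t: 44.7
tcp_pos: [0.4715, 0.0418, 0.1568]
tool_rot: [0.998, 0.06, 0.0, 0.0]
force: [-0.4, -0.3, 1.0]
finger_gap: 0.564
gripper_force: 0.0
t 44.70 tcp [0.4715 0.0418 0.1568] psi 6.9 q6 1.30 gap 0.564 F [-0.4 -0.3  1. ] gf 0.0
  slide cm (before turn) [-0.05 -0.03 11.08] turn [ 0.    -0.     0.016] slide if turned first [-0.05 -0.02 11.08]
[532.2 110.2] (480, 72, 108, 80)
[278.2  96.5] (242, 57, 73, 80)
[322.9 239.7] (291, 204, 65, 74)
[321.96750819 257.36062777] [321.89597235 239.44391313]
```

```bash
python3 -m creep '[{"slide":[-0.1,0,3],"angular":[0,0,0],"claw":0.13},{"slide":[0,0,3],"angular":[0,0,0],"claw":0.13},{"slide":[0,0,3],"angular":[0,0,0],"claw":0.13},{"slide":[0,0,1.4],"angular":[0,0,0],"claw":0.13},{"slide":[0,0,0.7],"angular":[0,0,0],"claw":0.13},{"slide":[0,0,0],"angular":[0,0,0],"claw":0.13},{"slide":[0,0,0],"angular":[0,0,0],"claw":-1},{"slide":[0,0,0],"angular":[0,0,0],"claw":-1},{"slide":[0,0,0],"angular":[0,0,0],"claw":-1},{"slide":[0,0,0],"angular":[0,0,0],"claw":-1}]' 60
python3 -m creep '[{"slide":[0,0,0],"angular":[0,0,0],"claw":-1},{"slide":[0,0,0],"angular":[0,0,0],"claw":-1}]'
python3 -m creep '[{"slide":[0,0,-1],"angular":[0,0,0],"claw":-1},{"slide":[0,0,-2.5],"angular":[0,0,0],"claw":-1},{"slide":[0,0,-3],"angular":[0,0,0],"claw":-1},{"slide":[0,0,-3],"angular":[0,0,0],"claw":-1},{"slide":[0,0,-1.5],"angular":[0,0,0],"claw":-1},{"slide":[0,0,0],"angular":[0,0,0],"claw":-1},{"slide":[0,0,0],"angular":[0,0,0],"claw":-1}]'
python3 - <<'E'
from h import *
goto((.406,.309,.16),6.5)
E
```

```text
t: 45.58
tcp_pos: [0.471, 0.0417, 0.0468]
tool_rot: [0.998, 0.059, 0.001, 0.0]
force: [0.0, -0.5, -1.2]
finger_gap: 0.409
gripper_force: 59.7
t: 45.75
tcp_pos: [0.4707, 0.0419, 0.0464]
tool_rot: [0.998, 0.06, 0.001, 0.0]
force: [-0.4, -0.0, 2.3]
finger_gap: 0.406
gripper_force: 59.7
t: 46.33
tcp_pos: [0.4707, 0.0419, 0.157]
tool_rot: [0.998, 0.06, 0.001, 0.0]
force: [-0.2, 0.3, -1.4]
finger_gap: 0.401
gripper_force: 59.9
t 46.33 tcp [0.4707 0.0419 0.157 ] psi 6.8 q6 1.30 gap 0.401 F [-0.2  0.3 -1.4] gf 59.9
  slide cm (before turn) [ -3.25 -27.29  -0.33] turn [ 0.001 -0.003  0.006] slide if turned first [ -3.4  -27.27  -0.3 ]
```

```bash
python3 -m creep '[{"slide":[-0.41,-3.41,0],"angular":[0,0,0],"claw":-1},{"slide":[-0.41,-3.41,0],"angular":[0,0,0],"claw":-1},{"slide":[-0.41,-3.41,0],"angular":[0,0,0],"claw":-1},{"slide":[-0.41,-3.41,0],"angular":[0,0,0],"claw":-1},{"slide":[-0.41,-3.41,0],"angular":[0,0,0],"claw":-1},{"slide":[-0.41,-3.41,0],"angular":[0,0,0],"claw":-1},{"slide":[-0.41,-3.41,0],"angular":[0,0,0],"claw":-1},{"slide":[-0.41,-3.41,0],"angular":[0,0,0],"claw":-1},{"slide":[0,0,0],"angular":[0,0,0],"claw":-1},{"slide":[0,0,0],"angular":[0,0,0],"claw":-1}]'
python3 - <<'E'
from h import *
goto((.406,.309,.0204),6.5)
C,im=shot("wrist"); cv2.imwrite("pics/w9.png",im)
E
```

```text
t: 47.17
tcp_pos: [0.4036, 0.3098, 0.1542]
tool_rot: [0.998, 0.061, -0.002, 0.001]
force: [0.2, -0.4, -1.3]
finger_gap: 0.402
gripper_force: 60.4
t 47.17 tcp [0.4036 0.3098 0.1542] psi 7.1 q6 1.88 gap 0.402 F [ 0.2 -0.4 -1.3] gf 60.4
  slide cm (before turn) [ 0.27  0.09 13.38] turn [0.001 0.003 0.01 ] slide if turned first [ 0.23  0.1  13.38]
```

View pics/w9.png

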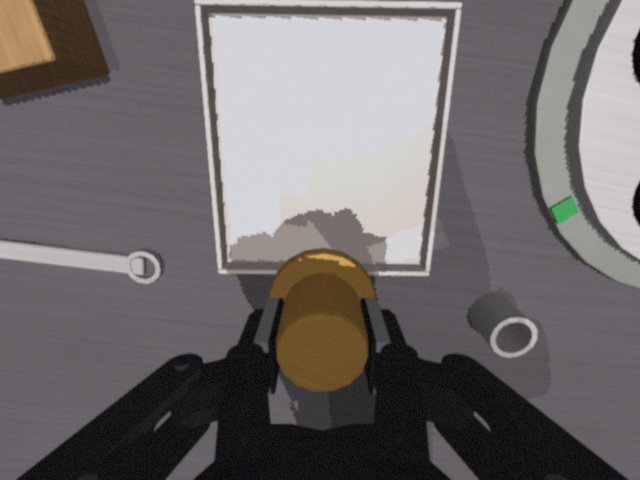

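The wrist view shows the tray centred under the gripper (floor columns 225–440), with its near wall at row 268. I'll place the cap at x≈0.409 for margin.

```bash
python3 -m creep '[{"slide":[0.5,0.09,2.5],"angular":[0,0,0],"claw":-1},{"slide":[0,0,3],"angular":[0,0,0],"claw":-1},{"slide":[0,0,3],"angular":[0,0,0],"claw":-1},{"slide":[0,0,2.2],"angular":[0,0,0],"claw":-1},{"slide":[0,0,1.2],"angular":[0,0,0],"claw":-1},{"slide":[0,0,0.7],"angular":[0,0,0],"claw":-1},{"slide":[0,0,0.4],"angular":[0,0,0],"claw":-1},{"slide":[0,0,0.2],"angular":[0,0,0],"claw":-1},{"slide":[0,0,0],"angular":[0,0,0],"claw":-1},{"slide":[0,0,0],"angular":[0,0,0],"claw":-1}]'
```

```text
t: 48.05
tcp_pos: [0.4111, 0.3085, 0.0245]
tool_rot: [0.998, 0.059, 0.001, -0.0]
force: [0.8, 0.5, -0.8]
finger_gap: 0.404
gripper_force: 60.3
```

Still about 4 mm above the floor. Lowering the rest, releasing, then moving on to the second cap at (.568,.0835).

```bash
python3 -m creep '[{"slide":[0,0,0.2],"angular":[0,0,0],"claw":-1},{"slide":[0,0,0.1],"angular":[0,0,0],"claw":-1},{"slide":[0,0,0],"angular":[0,0,0],"claw":-1},{"slide":[0,0,0],"angular":[0,0,0],"claw":-1}]'
python3 -m creep '[{"slide":[0,0,0],"angular":[0,0,0],"claw":0.13},{"slide":[0,0,0],"angular":[0,0,0],"claw":0.13},{"slide":[0,0,0],"angular":[0,0,0],"claw":0.13},{"slide":[0,0,0],"angular":[0,0,0],"claw":0.13},{"slide":[0,0,-2.5],"angular":[0,0,0],"claw":0.13},{"slide":[0,0,-4],"angular":[0,0,0],"claw":0.13},{"slide":[0,0,-4],"angular":[0,0,0],"claw":0.13},{"slide":[0,0,-3.2],"angular":[0,0,0],"claw":0.13},{"slide":[0,0,0],"angular":[0,0,0],"claw":0.13},{"slide":[0,0,0],"angular":[0,0,0],"claw":0.13}]'
python3 - <<'E'
from h import *
goto((.567,.0835,.157),6.5)
E
```

```text
t: 48.38
tcp_pos: [0.4106, 0.3087, 0.0211]
tool_rot: [0.998, 0.06, 0.0, -0.0]
force: [0.1, 0.8, -2.2]
finger_gap: 0.405
gripper_force: 60.3
t: 49.22
tcp_pos: [0.4117, 0.3091, 0.1599]
tool_rot: [0.998, 0.059, 0.002, -0.001]
force: [0.3, -0.3, -0.5]
finger_gap: 0.566
gripper_force: 0.0
t 49.22 tcp [0.4117 0.3091 0.1599] psi 6.8 q6 1.88 gap 0.566 F [ 0.3 -0.3 -0.5] gf 0.0
  slide cm (before turn) [12.74 24.25  0.31] turn [-0.002 -0.005  0.006] slide if turned first [12.88 24.18  0.29]
```

```bash
python3 -m creep '[{"slide":[1.59,3.03,0],"angular":[0,0,0],"claw":0.13},{"slide":[1.59,3.03,0],"angular":[0,0,0],"claw":0.13},{"slide":[1.59,3.03,0],"angular":[0,0,0],"claw":0.13},{"slide":[1.59,3.03,0],"angular":[0,0,0],"claw":0.13},{"slide":[1.59,3.03,0],"angular":[0,0,0],"claw":0.13},{"slide":[1.59,3.03,0],"angular":[0,0,0],"claw":0.13},{"slide":[1.59,3.03,0],"angular":[0,0,0],"claw":0.13},{"slide":[1.59,3.03,0],"angular":[0,0,0],"claw":0.13},{"slide":[0,0,0],"angular":[0,0,0],"claw":0.13},{"slide":[0,0,0],"angular":[0,0,0],"claw":0.13}]'
python3 - <<'E'
from h import *
goto((.567,.0835,.0465),6.5)
C,im=shot("wrist")
for k in blobs(im,(15,90,60),(32,255,255),200): print(np.round(cen(k),1),cv2.boundingRect(k))
p=(.567,.0835);print(proj(C,(*p,.08)),proj(C,(*p,.04)))
C,im=shot("top")
for k in blobs(im,(15,90,90),(32,255,255),100)[:5]:
    print("top",np.round(cen(k),1),cv2.boundingRect(k),ray(C,*cen(k),.03).round(4))
E
```

```text
t: 50.05
tcp_pos: [0.5654, 0.0812, 0.1557]
tool_rot: [0.998, 0.058, -0.002, -0.0]
force: [-0.4, -0.2, -0.2]
finger_gap: 0.568
gripper_force: 0.0
t 50.05 tcp [0.5654 0.0812 0.1557] psi 6.6 q6 1.40 gap 0.568 F [-0.4 -0.2 -0.2] gf 0.0
  slide cm (before turn) [ 0.22 -0.2  10.92] turn [-0.001  0.003  0.002] slide if turned first [ 0.19 -0.21 10.92]
[118.9  66.3] (32, 3, 138, 120)
[545.8 248.6] (499, 211, 97, 74)
[319. 236.] (287, 200, 65, 74)
[ 59.7 362.9] (18, 328, 84, 71)
[598.3  44.8] (574, 14, 49, 63)
[517.  29.] (497, 0, 43, 60)
[431.7  20.6] (415, 0, 35, 44)
[319.15782758 255.67380188] [319.53894526 237.71780347]
top [114.9 215.6] (91, 188, 49, 56) [0.5496 0.5585 0.03  ]
top [240.6 168.9] (228, 156, 26, 28) [0.6701 0.2465 0.03  ]
top [215.2 271.2] (205, 261, 21, 21) [0.4105 0.3056 0.03  ]
top [371.6 204.2] (362, 195, 20, 20) [ 0.5802 -0.0862  0.03  ]
```

```bash
python3 -m creep '[{"slide":[0.2,-0.1,3],"angular":[0,0,0],"claw":0.13},{"slide":[0,0,3],"angular":[0,0,0],"claw":0.13},{"slide":[0,0,3],"angular":[0,0,0],"claw":0.13},{"slide":[0,0,1.4],"angular":[0,0,0],"claw":0.13},{"slide":[0,0,0.6],"angular":[0,0,0],"claw":0.13},{"slide":[0,0,0],"angular":[0,0,0],"claw":0.13},{"slide":[0,0,0],"angular":[0,0,0],"claw":-1},{"slide":[0,0,0],"angular":[0,0,0],"claw":-1},{"slide":[0,0,0],"angular":[0,0,0],"claw":-1},{"slide":[0,0,0],"angular":[0,0,0],"claw":-1}]' 60
python3 -m creep '[{"slide":[0,0,0],"angular":[0,0,0],"claw":-1},{"slide":[0,0,0],"angular":[0,0,0],"claw":-1}]'
python3 -m creep '[{"slide":[0,0,-1],"angular":[0,0,0],"claw":-1},{"slide":[0,0,-2.5],"angular":[0,0,0],"claw":-1},{"slide":[0,0,-3],"angular":[0,0,0],"claw":-1},{"slide":[0,0,-3],"angular":[0,0,0],"claw":-1},{"slide":[0,0,-1.5],"angular":[0,0,0],"claw":-1},{"slide":[0,0,0],"angular":[0,0,0],"claw":-1},{"slide":[0,0,0],"angular":[0,0,0],"claw":-1}]'
python3 - <<'E'
from h import *
goto((.526,.3225,.157),6.5)
E
```

```text
t: 50.98
tcp_pos: [0.568, 0.0843, 0.0488]
tool_rot: [0.998, 0.059, 0.001, 0.0]
force: [-0.1, 0.2, -1.8]
finger_gap: 0.401
gripper_force: 59.8
t: 51.15
tcp_pos: [0.5678, 0.0842, 0.0485]
tool_rot: [0.998, 0.059, 0.001, -0.0]
force: [-0.5, 0.6, 1.3]
finger_gap: 0.403
gripper_force: 59.8
t: 51.73
tcp_pos: [0.5678, 0.0841, 0.159]
tool_rot: [0.998, 0.059, 0.001, 0.0]
force: [0.5, -0.2, -1.9]
finger_gap: 0.405
gripper_force: 60.0
t 51.73 tcp [0.5678 0.0841 0.159 ] psi 6.8 q6 1.40 gap 0.405 F [ 0.5 -0.2 -1.9] gf 60.0
  slide cm (before turn) [ -1.32 -24.16   0.18] turn [ 0.    -0.002  0.005] slide if turned first [ -1.45 -24.16   0.2 ]
```

```bash
python3 -m creep '[{"slide":[-0.17,-3.02,0],"angular":[0,0,0],"claw":-1},{"slide":[-0.17,-3.02,0],"angular":[0,0,0],"claw":-1},{"slide":[-0.17,-3.02,0],"angular":[0,0,0],"claw":-1},{"slide":[-0.17,-3.02,0],"angular":[0,0,0],"claw":-1},{"slide":[-0.17,-3.02,0],"angular":[0,0,0],"claw":-1},{"slide":[-0.17,-3.02,0],"angular":[0,0,0],"claw":-1},{"slide":[-0.17,-3.02,0],"angular":[0,0,0],"claw":-1},{"slide":[-0.17,-3.02,0],"angular":[0,0,0],"claw":-1},{"slide":[0,0,0],"angular":[0,0,0],"claw":-1},{"slide":[0,0,0],"angular":[0,0,0],"claw":-1}]'
python3 - <<'E'
from h import *
goto((.526,.3225,.0225),6.5)
E
```

```text
t: 52.57
tcp_pos: [0.5233, 0.3235, 0.1556]
tool_rot: [0.998, 0.061, -0.002, 0.001]
force: [-0.5, -0.4, -2.4]
finger_gap: 0.406
gripper_force: 60.4
t 52.57 tcp [0.5233 0.3235 0.1556] psi 7.0 q6 1.82 gap 0.406 F [-0.5 -0.4 -2.4] gf 60.4
  slide cm (before turn) [ 0.31  0.11 13.31] turn [0.001 0.004 0.009] slide if turned first [ 0.26  0.13 13.31]
```

```bash
python3 -m creep '[{"slide":[0,0,2.5],"angular":[0,0,0],"claw":-1},{"slide":[0,0,3],"angular":[0,0,0],"claw":-1},{"slide":[0,0,3],"angular":[0,0,0],"claw":-1},{"slide":[0,0,2.2],"angular":[0,0,0],"claw":-1},{"slide":[0,0,1.2],"angular":[0,0,0],"claw":-1},{"slide":[0,0,0.7],"angular":[0,0,0],"claw":-1},{"slide":[0,0,0.4],"angular":[0,0,0],"claw":-1},{"slide":[0,0,0.2],"angular":[0,0,0],"claw":-1},{"slide":[0,0,0],"angular":[0,0,0],"claw":-1},{"slide":[0,0,0],"angular":[0,0,0],"claw":-1}]'
```

```text
t: 53.4
tcp_pos: [0.5262, 0.3227, 0.027]
tool_rot: [0.998, 0.059, 0.001, -0.0]
force: [0.7, 0.7, -1.3]
finger_gap: 0.405
gripper_force: 60.4
```

```bash
python3 -m creep '[{"slide":[0,0,0.2],"angular":[0,0,0],"claw":-1},{"slide":[0,0,0.15],"angular":[0,0,0],"claw":-1},{"slide":[0,0,0],"angular":[0,0,0],"claw":-1},{"slide":[0,0,0],"angular":[0,0,0],"claw":-1}]'
python3 -m creep '[{"slide":[0,0,0],"angular":[0,0,0],"claw":0.13},{"slide":[0,0,0],"angular":[0,0,0],"claw":0.13},{"slide":[0,0,0],"angular":[0,0,0],"claw":0.13},{"slide":[0,0,0],"angular":[0,0,0],"claw":0.13},{"slide":[0,0,-2.5],"angular":[0,0,0],"claw":0.13},{"slide":[0,0,-4],"angular":[0,0,0],"claw":0.13},{"slide":[0,0,-4],"angular":[0,0,0],"claw":0.13},{"slide":[0,0,-3.2],"angular":[0,0,0],"claw":0.13},{"slide":[0,0,0],"angular":[0,0,0],"claw":0.13},{"slide":[0,0,0],"angular":[0,0,0],"claw":0.13}]'
python3 - <<'E'
from h import *
goto((.581,-.087,.157),6.5)
E
```

```text
t: 53.73
tcp_pos: [0.5253, 0.3225, 0.0225]
tool_rot: [0.998, 0.06, 0.0, -0.0]
force: [-0.1, -0.8, -2.4]
finger_gap: 0.404
gripper_force: 60.4
t: 54.57
tcp_pos: [0.5268, 0.3231, 0.1621]
tool_rot: [0.998, 0.059, 0.003, -0.001]
force: [-0.8, 0.0, 1.1]
finger_gap: 0.571
gripper_force: 0.0
t 54.57 tcp [0.5268 0.3231 0.1621] psi 6.8 q6 1.82 gap 0.571 F [-0.8  0.   1.1] gf 0.0
  slide cm (before turn) [ 0.51 41.36  0.45] turn [-0.001 -0.006  0.005] slide if turned first [ 0.74 41.36  0.51]
```

```bash
python3 -m creep '[{"slide":[0.05,3.45,0],"angular":[0,0,0],"claw":0.13},{"slide":[0.05,3.45,0],"angular":[0,0,0],"claw":0.13},{"slide":[0.05,3.45,0],"angular":[0,0,0],"claw":0.13},{"slide":[0.05,3.45,0],"angular":[0,0,0],"claw":0.13},{"slide":[0.05,3.45,0],"angular":[0,0,0],"claw":0.13},{"slide":[0.05,3.45,0],"angular":[0,0,0],"claw":0.13},{"slide":[0.05,3.45,0],"angular":[0,0,0],"claw":0.13},{"slide":[0.05,3.45,0],"angular":[0,0,0],"claw":0.13},{"slide":[0.05,3.45,0],"angular":[0,0,0],"claw":0.13},{"slide":[0.05,3.45,0],"angular":[0,0,0],"claw":0.13}]'
python3 -m creep '[{"slide":[0.05,3.45,0],"angular":[0,0,0],"claw":0.13},{"slide":[0.05,3.45,0],"angular":[0,0,0],"claw":0.13},{"slide":[0,0,0],"angular":[0,0,0],"claw":0.13},{"slide":[0,0,0],"angular":[0,0,0],"claw":0.13},{"slide":[0,0,0],"angular":[0,0,0],"claw":0.13}]'
python3 - <<'E'
from h import *
goto((.581,-.087,.0465),6.5)
C,im=shot("wrist")
for k in blobs(im,(15,90,60),(32,255,255),300): print(np.round(cen(k),1),cv2.boundingRect(k))
p=(.582,-.087);print(proj(C,(*p,.08)),proj(C,(*p,.04)))
C,im=shot("top")
for k in blobs(im,(15,90,90),(32,255,255),100)[:6]:
    print("top",np.round(cen(k),1),cv2.boundingRect(k),ray(C,*cen(k),.03).round(4))
E
```

```text
t: 55.4
tcp_pos: [0.5697, -0.0209, 0.1574]
tool_rot: [0.998, 0.059, -0.002, -0.001]
force: [0.0, 0.2, 0.4]
finger_gap: 0.567
gripper_force: 0.0
t: 55.82
tcp_pos: [0.5789, -0.0874, 0.1577]
tool_rot: [0.998, 0.059, -0.002, -0.001]
force: [0.5, -0.7, -0.3]
finger_gap: 0.566
gripper_force: 0.0
t 55.82 tcp [ 0.5789 -0.0874  0.1577] psi 6.8 q6 1.11 gap 0.566 F [ 0.5 -0.7 -0.3] gf 0.0
  slide cm (before turn) [2.500e-01 1.000e-02 1.112e+01] turn [-0.002  0.003  0.005] slide if turned first [ 2.100e-01 -1.000e-02  1.112e+01]
[320.2 238.3] (288, 203, 65, 74)
[312.4  34.4] (298, 3, 31, 64)
[227.4  23.2] (214, 0, 29, 50)
[141.1  14.7] (127, 0, 29, 33)
[322.46691205 252.87367946] [322.4593494  235.40791854]
top [114.9 215.6] (91, 188, 49, 56) [0.5495 0.5585 0.03  ]
top [240.6 169.4] (228, 156, 27, 29) [0.6687 0.2465 0.03  ]
top [210.5 225.9] (201, 217, 20, 19) [0.524  0.3196 0.03  ]
top [212.1 270.3] (205, 261, 16, 21) [0.4127 0.3133 0.03  ]
```

```bash
python3 -m creep '[{"slide":[0,-0.15,3],"angular":[0,0,0],"claw":0.13},{"slide":[0,0,3],"angular":[0,0,0],"claw":0.13},{"slide":[0,0,3],"angular":[0,0,0],"claw":0.13},{"slide":[0,0,1.4],"angular":[0,0,0],"claw":0.13},{"slide":[0,0,0.8],"angular":[0,0,0],"claw":0.13},{"slide":[0,0,0],"angular":[0,0,0],"claw":0.13},{"slide":[0,0,0],"angular":[0,0,0],"claw":-1},{"slide":[0,0,0],"angular":[0,0,0],"claw":-1},{"slide":[0,0,0],"angular":[0,0,0],"claw":-1},{"slide":[0,0,0],"angular":[0,0,0],"claw":-1}]' 60
python3 -m creep '[{"slide":[0,0,0],"angular":[0,0,0],"claw":-1},{"slide":[0,0,0],"angular":[0,0,0],"claw":-1}]'
python3 -m creep '[{"slide":[0,0,-1],"angular":[0,0,0],"claw":-1},{"slide":[0,0,-2.5],"angular":[0,0,0],"claw":-1},{"slide":[0,0,-3],"angular":[0,0,0],"claw":-1},{"slide":[0,0,-3],"angular":[0,0,0],"claw":-1},{"slide":[0,0,-1.5],"angular":[0,0,0],"claw":-1},{"slide":[0,0,0],"angular":[0,0,0],"claw":-1},{"slide":[0,0,0],"angular":[0,0,0],"claw":-1}]'
python3 - <<'E'
from h import *
goto((.468,.316,.157),6.5)
E
```

```text
t: 56.75
tcp_pos: [0.5809, -0.0866, 0.0485]
tool_rot: [0.998, 0.06, 0.001, 0.0]
force: [0.3, -0.1, -1.3]
finger_gap: 0.409
gripper_force: 59.7
t: 56.92
tcp_pos: [0.5805, -0.0866, 0.0479]
tool_rot: [0.998, 0.059, 0.001, 0.0]
force: [0.5, 0.4, 1.7]
finger_gap: 0.404
gripper_force: 59.7
t: 57.5
tcp_pos: [0.5804, -0.0866, 0.1585]
tool_rot: [0.998, 0.059, 0.001, 0.0]
force: [-1.1, -0.3, -1.1]
finger_gap: 0.406
gripper_force: 60.1
t 57.50 tcp [ 0.5804 -0.0866  0.1585] psi 6.8 q6 1.11 gap 0.406 F [-1.1 -0.3 -1.1] gf 60.1
  slide cm (before turn) [ -6.39 -41.31   0.1 ] turn [ 0.001 -0.002  0.005] slide if turned first [ -6.61 -41.27   0.15]
```

```bash
python3 -m creep '[{"slide":[-0.485,-3.4,0],"angular":[0,0,0],"claw":-1},{"slide":[-0.485,-3.4,0],"angular":[0,0,0],"claw":-1},{"slide":[-0.485,-3.4,0],"angular":[0,0,0],"claw":-1},{"slide":[-0.485,-3.4,0],"angular":[0,0,0],"claw":-1},{"slide":[-0.485,-3.4,0],"angular":[0,0,0],"claw":-1},{"slide":[-0.485,-3.4,0],"angular":[0,0,0],"claw":-1},{"slide":[-0.485,-3.4,0],"angular":[0,0,0],"claw":-1},{"slide":[-0.485,-3.4,0],"angular":[0,0,0],"claw":-1},{"slide":[-0.485,-3.4,0],"angular":[0,0,0],"claw":-1},{"slide":[-0.485,-3.4,0],"angular":[0,0,0],"claw":-1}]'
python3 -m creep '[{"slide":[-0.485,-3.4,0],"angular":[0,0,0],"claw":-1},{"slide":[-0.485,-3.4,0],"angular":[0,0,0],"claw":-1},{"slide":[-0.485,-3.4,0],"angular":[0,0,0],"claw":-1},{"slide":[0,0,0],"angular":[0,0,0],"claw":-1},{"slide":[0,0,0],"angular":[0,0,0],"claw":-1},{"slide":[0,0,0],"angular":[0,0,0],"claw":-1}]'
python3 - <<'E'
from h import *
goto((.467,.345,.0219),6.5)
E
```

```text
t: 58.33
tcp_pos: [0.4895, 0.2465, 0.1554]
tool_rot: [0.998, 0.059, -0.002, 0.0]
force: [1.1, 0.2, -0.5]
finger_gap: 0.408
gripper_force: 60.2
t: 58.83
tcp_pos: [0.464, 0.3443, 0.1557]
tool_rot: [0.998, 0.06, -0.002, 0.001]
force: [0.7, 0.2, -1.0]
finger_gap: 0.404
gripper_force: 60.4
t 58.83 tcp [0.464  0.3443 0.1557] psi 6.9 q6 1.90 gap 0.404 F [ 0.7  0.2 -1. ] gf 60.4
  slide cm (before turn) [ 0.36 -0.06 13.38] turn [0.002 0.003 0.006] slide if turned first [ 0.31 -0.04 13.38]
```

```bash
python3 -m creep '[{"slide":[0.15,0,2.5],"angular":[0,0,0],"claw":-1},{"slide":[0,0,3],"angular":[0,0,0],"claw":-1},{"slide":[0,0,3],"angular":[0,0,0],"claw":-1},{"slide":[0,0,2.2],"angular":[0,0,0],"claw":-1},{"slide":[0,0,1.2],"angular":[0,0,0],"claw":-1},{"slide":[0,0,0.7],"angular":[0,0,0],"claw":-1},{"slide":[0,0,0.4],"angular":[0,0,0],"claw":-1},{"slide":[0,0,0.2],"angular":[0,0,0],"claw":-1},{"slide":[0,0,0],"angular":[0,0,0],"claw":-1},{"slide":[0,0,0],"angular":[0,0,0],"claw":-1}]'
python3 -m creep '[{"slide":[0,0,0.15],"angular":[0,0,0],"claw":-1},{"slide":[0,0,0.15],"angular":[0,0,0],"claw":-1},{"slide":[0,0,0],"angular":[0,0,0],"claw":-1},{"slide":[0,0,0],"angular":[0,0,0],"claw":-1}]'
```

```text
t: 59.67
tcp_pos: [0.4674, 0.3455, 0.0264]
tool_rot: [0.998, 0.059, 0.001, -0.0]
force: [0.5, 0.0, -1.3]
finger_gap: 0.403
gripper_force: 60.4
t: 60.0
tcp_pos: [0.4666, 0.3453, 0.0225]
tool_rot: [0.998, 0.06, 0.0, -0.0]
force: [0.1, 0.6, -0.7]
finger_gap: 0.406
gripper_force: 60.4
```

Releasing, lifting clear, backing off toward −x and taking a final look.

```bash
python3 -m creep '[{"slide":[0,0,0],"angular":[0,0,0],"claw":0.13},{"slide":[0,0,0],"angular":[0,0,0],"claw":0.13},{"slide":[0,0,0],"angular":[0,0,0],"claw":0.13},{"slide":[0,0,0],"angular":[0,0,0],"claw":0.13},{"slide":[0,0,-2.5],"angular":[0,0,0],"claw":0.13},{"slide":[0,0,-4],"angular":[0,0,0],"claw":0.13},{"slide":[0,0,-4],"angular":[0,0,0],"claw":0.13},{"slide":[0,0,-3.5],"angular":[0,0,0],"claw":0.13},{"slide":[0,0,-3.5],"angular":[0,0,0],"claw":0.13},{"slide":[0,0,-3.5],"angular":[0,0,0],"claw":0.13}]'
python3 -m creep '[{"slide":[-2,3,0],"angular":[0,0,0],"claw":0.13},{"slide":[-2,3,0],"angular":[0,0,0],"claw":0.13},{"slide":[-2,3,0],"angular":[0,0,0],"claw":0.13},{"slide":[0,3,0],"angular":[0,0,0],"claw":0.13},{"slide":[0,3,0],"angular":[0,0,0],"claw":0.13},{"slide":[0,3,0],"angular":[0,0,0],"claw":0.13},{"slide":[0,3,0],"angular":[0,0,0],"claw":0.13},{"slide":[0,0,0],"angular":[0,0,0],"claw":0.13},{"slide":[0,0,0],"angular":[0,0,0],"claw":0.13},{"slide":[0,0,0],"angular":[0,0,0],"claw":0.13}]'
python3 - <<'E'
from h import *
C,im=shot("top"); cv2.imwrite("pics/tend.png",cv2.resize(im[100:340,60:520],None,fx=1.7,fy=1.7))
o=disc_fit(C,im); a,r=axis_fit(o); print(a,np.degrees(np.arctan2(o[:,1]-a[1],o[:,0]-a[0])).round(1))
for k in blobs(im,(15,90,90),(32,255,255),100)[:6]: print("top",np.round(cen(k),1),cv2.boundingRect(k),ray(C,*cen(k),.03).round(4))
E
```

```text
t: 60.83
tcp_pos: [0.4662, 0.345, 0.2343]
tool_rot: [0.998, 0.059, 0.0, -0.0]
force: [-0.1, 0.6, 0.1]
finger_gap: 0.565
gripper_force: 0.0
t: 61.67
tcp_pos: [0.4318, 0.1298, 0.2324]
tool_rot: [0.998, 0.059, -0.0, -0.0]
force: [0.3, -0.0, -0.3]
finger_gap: 0.565
gripper_force: 0.0
[ 0.54668224 -0.00393959] [148.8  76.8 -66.8 -66.8   4.8   5. ]
top [114.9 215.5] (91, 188, 49, 56) [0.5496 0.5585 0.03  ]
top [240.5 168.6] (228, 156, 26, 27) [0.6709 0.2467 0.03  ]
top [201.1 249.7] (191, 240, 21, 20) [0.4641 0.3416 0.03  ]
top [210.5 225.9] (201, 217, 20, 19) [0.524  0.3196 0.03  ]
top [212.9 270.9] (205, 261, 17, 21) [0.4113 0.3113 0.03  ]
top [307.3  84.9] (285, 83, 56, 5) [0.8929 0.0776 0.03  ]
```

View pics/tend.png

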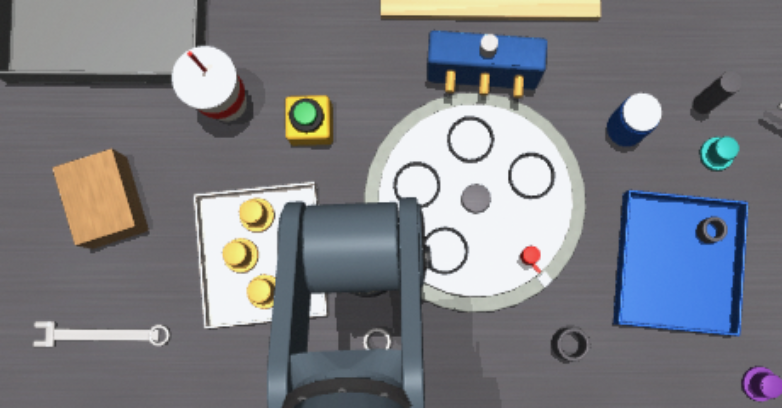

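The final view shows the three caps standing flange down in the tray at (255,213), (238,255) and (263,291). The grip is at the white mark (531,255), the ring is still in the bin, and the other things on the bench are undisturbed. Handing in.

```bash
python3 -c "
from station import ticket; print(ticket.sign_off())"
```

```text
the job is handed in; nothing more can be done
None
```

I ran all three brass caps through the blow-off table, moved them flange down into the white tray, left the table at the white mark and the ring in the bin, and handed the job in (about 62 s used; no verdict came back).

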